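Find the high spot of a foil-dispenser roller on the runout gauge

ROBOT

A 6-joint arm with a two-finger parallel gripper is mounted at the origin on a cart in front of the work surface, level with it; the furniture and walls round the work are solid. World frame = base frame: x ahead of the robot, y to its left, z up, the work surface at z = 0. Lengths are in m, angles in rad, forces in N, time in s.
With the tool pointing down it reaches from about 0.35 to 0.975 m from the base axis. Payload 4.9 kg.
Tool frame: the origin (TCP) lies midway between the tips of the shut fingers; the grasp point (between the pads) lies 19 mm behind it (manip.pinch_z is the x of the grasp point in the tool frame, in m); x points along the fingers, y is the direction in which the jaws open and shut, and the axes are right-handed (so a half turn about x gives the same grasp; the last joint's range is limited). The gripper opens to 85 mm and grips with 20 to 120 N. Pads are 22 mm wide; open, the fingers measure 114 mm over their backs; the gripper's body (76 mm by 85 mm) begins 54 mm behind the grasp point. The pads swing forward as they close: fully open they stand 13 mm farther back than shut.
Start: joints at [-1.258, 0.053, 1.613, -0, 1.476, -0.119], TCP at [0.262, -0.568, 0.231] pointing down, gripper open.
Joint ranges: [-3.01, 3.01], [-1.01, 2.22], [0.06, 2.58], [-1.02, 4.17], [0.09, 2.62], [-3.14, 3.14]. Speed limits (rad/s): [2.57, 2.57, 3.14, 3.14, 3.14, 3.14].

INTERFACE

Orientations are given as a unit quaternion [w, x, y, z].
In Python, from plant import sensors, cams, workorder, manip gives the robot as it stands.
- The arm moves only by the tool drive_tool, never from a script. Its argument "series" is a list of rows, each an object of numbers: "x", "y", "z": the shift along the tool's x, y, z in units of 25 mm (1.0 is 25 mm); "ax", "ay", "az": the turn, a rotation vector about the tool's x, y, z in units of 5 degrees (1.0 is 5 degrees). A call has 1 to 5 rows; each row is the pose to reach, as a shift and turn from the pose commanded when the call began, along the tool's axes at that moment; what a row does not reach only later rows make up. A row lasts 1/12 s, in which the tool goes at most 41.7 mm and 7.16 degrees, less where a joint would pass 70% of its speed; a pose out of reach is approached as far as the arm can. A call with a gripper value outside its range is refused whole. "hand" is the opening, from 0 (shut) to 1 (fully open), set as the call begins (left out, the last holds). The fingers move at their own pace and stop on an object; the grip force is fixed at half the most. Time passes only in rows, so rows that repeat a pose let the fingers close. It gives the time, the measured TCP pose, the force and the opening at its end, in the units of the state.
- sensors.state(): the state, without advancing time (a new reading comes with each control period).
- cams.grab_frame(name): name is "side" or "top" or "wrist"; returns a dict with "img" (420x560x3 uint8, blue, green, red), "camera_matrix" (3x3 intrinsics, pixels), "cam_to_world" (4x4, takes a point from camera to world coordinates). Camera axes: x right, y down, z forward; pixel columns grow to the right and rows downward; lengths in m; the calibration is good to about 2 mm. A picture is of the moment at which its call begins. There is no depth.
- workorder.job_done(): hands the job in, once; it reports no verdict.
The state is a dict: "time": time; "joint_pos": joint angles; "joint_vel": joint speeds; "joint_efforts": joint torques, N m; "tool_pos": TCP position; "tool_rot": TCP orientation; "contact_force": force on the tool from outside, world axes, zero at the start; "ft_torque": the same for the moment, N m; "gripper_width": opening from 0.0 (shut) to 1.0 (fully open).
Only numpy, scipy, OpenCV 4.12 (cv2) and the standard library are available. Lean on these libraries where they do the work, as an engineer would, in place of code of your own. Each camera call takes 0.05 s, during which the arm holds its last target.

TASK

The foil dispenser's feed roller lies in the V-blocks of the runout gauge: take the dial indicator by the black knob on top and lower it until its plunger presses on the aluminium drum and the needle stands about half a turn round. Then, keeping the roller bedded in the V-blocks, turn it gently by its rubber-tyred wheel until the needle has shown both its lowest and its highest reading, and leave the drum's highest spot right under the plunger, where the needle reads most, so that I can mark it. Do not press hard on the roller, never run the plunger to the end of its travel, and leave the other things on the worktop alone.

Things in the scene. Friction and masses are not known exactly. Their poses are not given: they have to be found in the camera images.
- stand: grey base plate 165x300 mm, 20 high, fixed anywhere in a 6x20 cm patch, turned up to 0.3 rad. Origin on the worktop under the middle of the roller; x away from the robot, across the roller, y along it to the left, z up. On it dark steel V-blocks (26 wide, tops 63 mm up, at y = -115 and +115) and a steel column (20 thick, top 216 mm up, at x +64, y +60 mm) that carries the indicator
- roller: loose roller, 0.6 kg: shaft 18 mm thick, 280 long, along the stand's y in the V-blocks, axis 62 mm up; brass collars stop endways creep. Origin on the axis half-way along, y along the shaft; this frame turns with it. Aluminium drum 40 mm thick, 62 long, fixed at y +53, off centre: its top rises and falls 4 mm in a turn, high side at an angle in this frame that is unknown and new each time
- wheel_centre (a point): centre of the roller's wheel on the axis, at y -60 mm (right): black rubber tyre 48 mm across, 16 wide, running true, top 86 mm up, free above and beside. Firm, grippy rubber; a fingertip pressed on it with 3 to 8 N and moved across takes the roller round; it turns with light drag and stays where left. Over 25 N harms it. Axes as the roller's
- carriage: indicator carriage; origin at the middle of its black lift knob (upright cylinder 22 mm thick, 30 tall, on a post; dial's top 21 mm below the origin). Slides straight up and down on the column with 9 N drag, stays where left; dial, needle, plunger ride on it. Starts 10 to 32 mm too high to touch the drum. Axes as the stand's; plunger tip hangs 135 mm below and 22 mm nearer the robot
- plunger_tip (a point): lowest point of the indicator's plunger, a 6 mm steel ball under an 8 mm stem, over the shaft's axis and the drum; pushed up, it springs into the indicator by at most 12 mm, pressing with 1 to 2 N
- dial_centre (a point): middle of the dial's white face, 65 mm across, looking towards the robot; twelve long marks like a clock's, those at 12, 3, 6 and 9 bolder; red needle 28 mm long
- needle (a joint): needle angle, rad: 0 (12 o'clock) with the plunger free, growing clockwise as the plunger is pushed in; half a turn (3.14) is 6 mm of plunger travel, one turn (6.28) is 12 mm, its end. In one turn of the roller the needle swings to and fro over about a third of a turn (2.1 rad)
- rollon: roll-on bottle with ochre cap, 106 mm tall, origin under its middle; a bystander
- ampoule_box: small white carton 95 x 60 x 24 mm, origin under its middle; a bystander
- measuring_cup: small grey-white cup, 64 mm across, 61 mm tall, origin under its middle; a bystander
- timer: teal and white kitchen timer, 69 mm across, 52 mm tall, origin under its middle; a bystander
- mixing_bowl: teal bowl, 122 mm across, 56 mm tall, origin under its middle; a bystander
- cream_pot: white and dark red pot, 68 mm across, 43 mm tall, origin under its middle; a bystander

How it is judged:
By the outcome, as a careful person would: the job done as asked, in the order asked, and still so for the second after the job is handed in, with the robot touching nothing.
It also fails if it takes over 72 s, if anything falls off the work surface, if the arm or the gripper's body presses on something with over 40 N, if the wrist force passes 120 N, or if a joint passes its speed limit or range.

## Working session

There is one attempt and no reset: what is moved stays moved. The work goes in short steps, Python scripts to look and compute and a tool call to move; the robot and the scene stay as the last step left them, time stands still between calls to the robot, and variables do not carry over. Pictures are saved under pics/ and viewed, and the job is handed in when it is done.

Besides the shell and the picture viewer there is one more tool, called after "Emit:" as name(argument=value, ...), one argument or row to a line, values as JSON. drive_tool: Moves the arm, as the interface text tells. Its arguments: {"type":"object","properties":{"series":{"type":"array","items":{"type":"object","properties":{"x":{"type":"number"},"y":{"type":"number"},"z":{"type":"number"},"ax":{"type":"number"},"ay":{"type":"number"},"az":{"type":"number"}}}},"hand":{"type":"number"}},"required":["series"]}

```bash
ls; mkdir -p pics
python3 - <<'E'
from plant import sensors, cams, workorder, manip
import cv2
print(sensors.state()); print(manip.pinch_z, dir(manip))
for n in ("side","top","wrist"):
    f=cams.grab_frame(n); cv2.imwrite(f"pics/{n}0.png",f["img"]); print(n,f["camera_matrix"].tolist(),f["cam_to_world"].round(4).tolist())
E
```

```text
pics
{'time': 0.0, 'joint_pos': array([-1.25799407e+00,  5.33496805e-02,  1.61427807e+00,  1.60113639e-05,
        1.47600080e+00, -1.18996705e-01]), 'joint_vel': array([ 2.38688158e-03, -1.05783868e-04, -3.83415577e-04, -8.00524526e-05,
       -1.51599168e-04, -1.85015797e-03]), 'joint_efforts': array([-1.95075285e-03, -3.93694282e+01, -3.70172489e+01, -2.61788746e-04,
        7.00308665e-03, -1.69698666e-05]), 'tool_pos': array([ 0.26138129, -0.56704094,  0.23007699]), 'tool_rot': array([-0.15076317, -0.69062638, -0.15219709,  0.69075445]), 'contact_force': array([-0.60923344, -0.16464595,  0.12124139]), 'ft_torque': array([ 0.02802684, -0.01304167,  0.04433369]), 'gripper_width': 1.0051801635571773}
-0.0187 ['IKError', '__class__', '__delattr__', '__dict__', '__dir__', '__doc__', '__eq__', '__format__', '__ge__', '__getattribute__', '__getstate__', '__gt__', '__hash__', '__init__', '__init_subclass__', '__le__', '__lt__', '__module__', '__ne__', '__new__', '__reduce__', '__reduce_ex__', '__repr__', '__setattr__', '__sizeof__', '__str__', '__subclasshook__', '__weakref__', 'pinch_z']
side [[469.2011660978122, 0.0, 284.41336937445107], [0.0, 469.2011660978122, 217.62926985096252], [0.0, 0.0, 1.0]] [[-0.325, -0.5852, 0.7429, -0.4497], [-0.9457, 0.2088, -0.2492, 0.3304], [-0.0093, -0.7835, -0.6213, 1.0262], [0.0, 0.0, 0.0, 1.0]]
top [[454.8233352785992, 0.0, 278.26146147118527], [0.0, 454.8233352785992, 210.57176315363222], [0.0, 0.0, 1.0]] [[-0.1905, -0.8617, 0.4704, -0.1593], [-0.9817, 0.1706, -0.0851, 0.1289], [-0.0069, -0.4779, -0.8784, 1.5403], [0.0, 0.0, 0.0, 1.0]]
wrist [[295.36954848879844, 0.0, 281.91410867615207], [0.0, 295.36954848879844, 209.1395492387036], [0.0, 0.0, 1.0]] [[0.4187, -0.8679, -0.2671, 0.3298], [-0.9081, -0.401, -0.1205, -0.5362], [-0.0025, 0.293, -0.9561, 0.3725], [0.0, 0.0, 0.0, 1.0]]
```

View pics/side0.png

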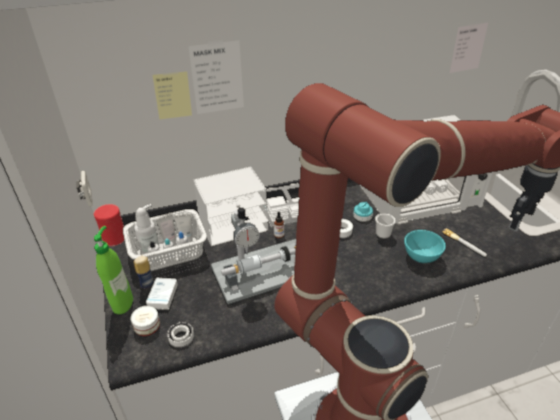

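View pics/top0.png

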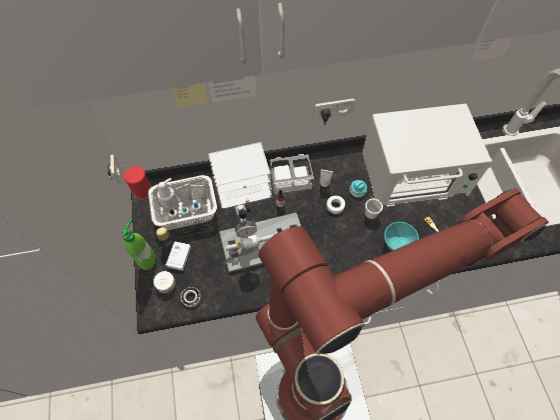

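View pics/wrist0.png

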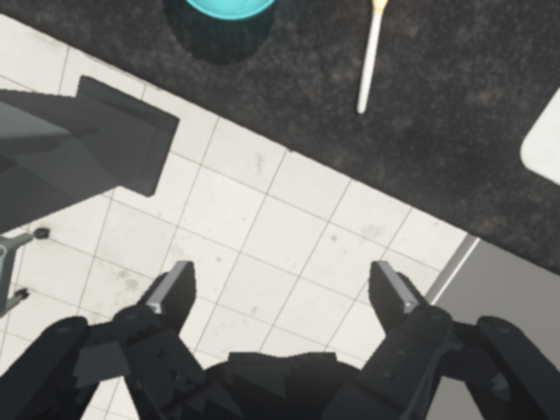

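Run:
```python
import cv2
a=cv2.imread("pics/side0.png")[190:310,200:310]; cv2.imwrite("pics/s0z.png",cv2.resize(a,None,fx=5,fy=5,interpolation=2))
a=cv2.imread("pics/top0.png")[185:285,200:320]; cv2.imwrite("pics/t0z.png",cv2.resize(a,None,fx=6,fy=6,interpolation=2))
```

```text
(no output)
```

View pics/s0z.png

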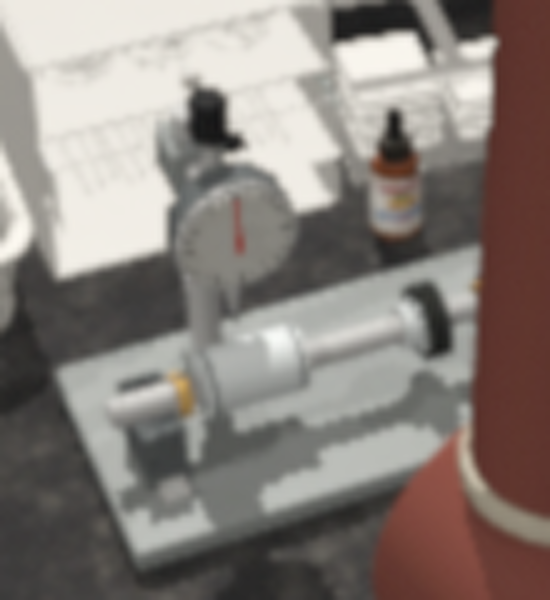

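View pics/t0z.png

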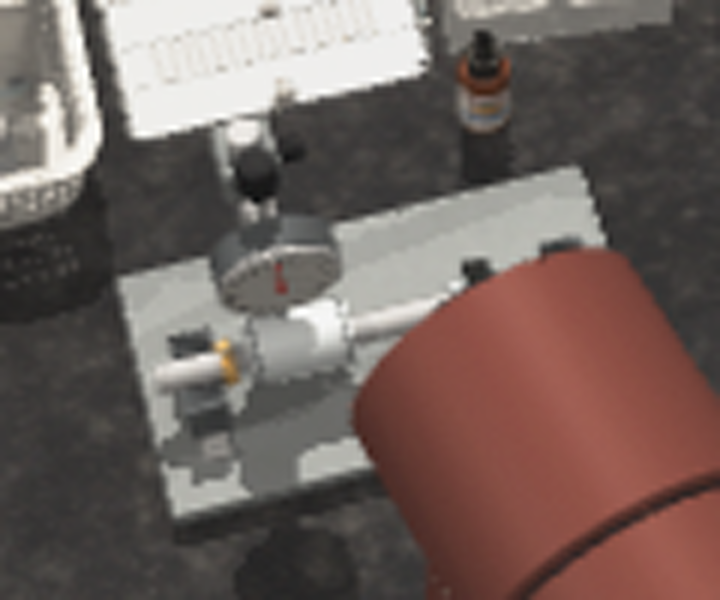

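```bash
cat > h.py <<'E'
import numpy as np
import cv2
from scipy.spatial.transform import Rotation as R
def ray(f,px):
    K=f["camera_matrix"];T=f["cam_to_world"]
    d=T[:3,:3]@np.linalg.solve(K,[px[0],px[1],1.]);return T[:3,3],d/np.linalg.norm(d)
def onz(f,px,z):
    o,d=ray(f,px);return o+d*(z-o[2])/d[2]
def tri(obs):
    A=np.zeros((3,3));b=np.zeros(3)
    for f,px in obs:
        o,d=ray(f,px);P=np.eye(3)-np.outer(d,d);A+=P;b+=P@o
    X=np.linalg.solve(A,b);return X
def proj(f,X):
    T=f["cam_to_world"];c=T[:3,:3].T@(np.asarray(X)-T[:3,3]);p=f["camera_matrix"]@c;return p[:2]/p[2]
def rot(q): return R.from_quat(np.roll(q,-1)).as_matrix()
E
python3 - <<'E'
from h import *
from plant import cams
S=cams.grab_frame("side");T=cams.grab_frame("top")
s=lambda x,y:(200+x/5-.4,190+y/5-.4); t=lambda x,y:(200+x/6-.4,185+y/6-.4)
for n,a,b in [("LR",(58,372),(118,280)),("LF",(135,553),(172,518))]:
    print(n,onz(S,s(*a),.02).round(4),onz(T,t(*b),.02).round(4))
print("RR",onz(T,t(578,168),.02))
X=tri([(S,s(210,108)),(T,t(257,172))]);print("knob",X,proj(S,X)-s(210,108),proj(T,X)-t(257,172))
X=tri([(S,s(115,408)),(T,t(160,378))]);print("shaftend",X,proj(S,X)-s(115,408),proj(T,X)-t(160,378))
X=tri([(S,s(237,232)),(T,t(280,280))]);print("dial",X)
print("wheel in side z.062",onz(S,s(430,320),.062))
E
```

```text
LR [0.6121 0.2136 0.02  ] [0.6114 0.2134 0.02  ]
LF [0.4529 0.2031 0.02  ] [0.4497 0.2023 0.02  ]
RR [ 0.63318714 -0.08253155  0.02      ]
knob [0.54478089 0.11911945 0.24936189] [0.0567291 0.0079495] [-0.04711135 -0.01018011]
shaftend [0.51674461 0.19478412 0.07226173] [0.0781539  0.00959053] [-0.06273641 -0.0123102 ]
dial [0.50862163 0.11704317 0.18922922]
wheel in side z.062 [ 0.53692204 -0.00289574  0.062     ]
```

```bash
cat >> h.py <<'E'
YAW=.073; O=np.array([.527,.0573,0.])
RS=R.from_euler('z',YAW).as_matrix()
def goal(tip,Rt=None):
    """print move (units) from current pose to tip (world TCP), with target rot Rt"""
    from plant import sensors
    s=sensors.state();Rc=rot(s["tool_rot"])
    if Rt is None: Rt=Rc
    d=Rc.T@(np.asarray(tip)-s["tool_pos"])/.025
    rv=R.from_matrix(Rc.T@Rt).as_rotvec(degrees=True)/5
    print("t",round(s["time"],2),"tcp",s["tool_pos"].round(4),"d",d.round(2),"rv",rv.round(2),"F",s["contact_force"].round(1),"q",s["joint_pos"].round(2))
def down(sign=1,yaw=YAW):
    x=np.array([0,0,-1.]);y=sign*R.from_euler('z',yaw).as_matrix()[:,1];return np.column_stack([x,y,np.cross(x,y)])
E
python3 - <<'E'
from h import *
from plant import sensors
print(rot(sensors.state()["tool_rot"]).round(3))
k=np.array([.5448,.119,.35])
for sg in(1,-1): goal(k,down(sg))
E
```

```text
[[-0.     0.418 -0.908]
 [ 0.001 -0.908 -0.418]
 [-1.    -0.001 -0.   ]]
t 0.25 tcp [ 0.2615 -0.5674  0.2307] d [ -4.75 -20.2  -21.78] rv [-3.189e+01 -2.000e-02  0.000e+00] F [-0.4 -0.5 -0.7] q [-1.26  0.05  1.61  0.    1.48 -0.12]
t 0.25 tcp [ 0.2615 -0.5674  0.2307] d [ -4.75 -20.2  -21.78] rv [4.11 0.   0.01] F [-0.4 -0.5 -0.7] q [-1.26  0.05  1.61  0.    1.48 -0.12]
```

Emit:
drive_tool(
  series=[
    {"x": -1.2},
    {"x": -2.4, "y": -0.5, "z": -0.5},
    {"x": -3.4, "y": -1.5, "z": -1.5},
    {"x": -4.4, "y": -2.5, "z": -2.6},
    {"x": -5.2, "y": -3.5, "z": -3.7},
  ],
  hand=1,
)

```text
schema error: expected keys x, y, z, ax, ay, az
```

Emit:
drive_tool(
  series=[
    {"y": -1.1, "z": -1.2},
    {"y": -2.2, "z": -2.4},
    {"y": -3.3, "z": -3.6},
    {"y": -4.4, "z": -4.8},
    {"y": -5.5, "z": -6.0},
  ],
)

```text
schema error: expected keys x, y, z, ax, ay, az
```

Emit:
drive_tool(
  series=[
    {"y": -1.1, "z": -1.2},
    {"y": -2.2, "z": -2.4},
    {"y": -3.3, "z": -3.6},
    {"y": -4.4, "z": -4.8},
    {"y": -5.5, "z": -6.0},
  ],
)

```text
schema error: expected keys x, y, z, ax, ay, az
```

Emit:
drive_tool(
  series=[
    {"y": -0.5, "z": -0.5, "ax": 1},
    {"y": -1.2, "z": -1.2, "ax": 2},
    {"y": -2.0, "z": -2.0, "ax": 3},
    {"y": -2.8, "z": -2.8, "ax": 4.1},
    {"y": -2.8, "z": -2.8, "ax": 4.1},
  ],
)

```text
schema error: expected keys x, y, z, ax, ay, az
```

Run:
```python
from h import *
from plant import cams
goal([.5448,.119,.35],down(-1))
f=cams.grab_frame("wrist");cv2.imwrite("pics/w1.png",f["img"]);np.savez("pics/w1.npz",**f)
f=cams.grab_frame("side");cv2.imwrite("pics/s1.png",cv2.resize(f["img"][170:330,180:380],None,fx=4,fy=4,interpolation=2))
```

```text
t 0.25 tcp [ 0.2615 -0.5674  0.2307] d [ -4.75 -20.2  -21.78] rv [4.11 0.   0.01] F [-0.4 -0.5 -0.7] q [-1.26  0.05  1.61  0.    1.48 -0.12]
```

View pics/w1.png

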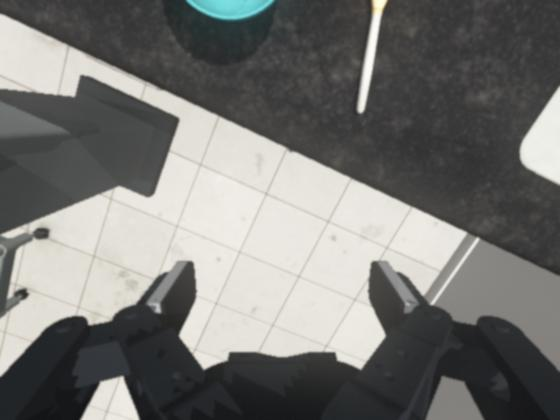

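View pics/s1.png

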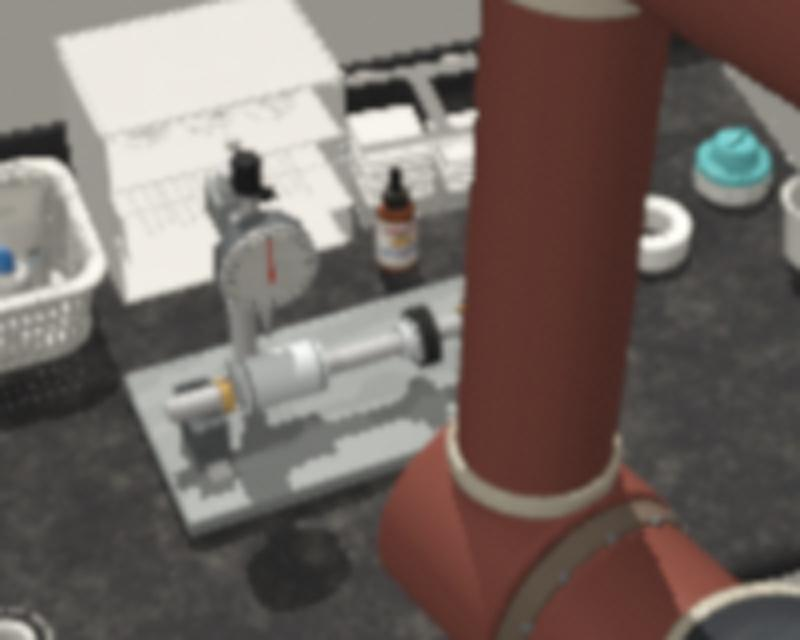

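All six keys are required in every row. I'll resend the moves with full rows.

Emit:
drive_tool(
  series=[
    {"x": -1.2, "y": 0, "z": 0, "ax": 0, "ay": 0, "az": 0},
    {"x": -2.4, "y": -0.5, "z": -0.5, "ax": 0, "ay": 0, "az": 0},
    {"x": -3.4, "y": -1.5, "z": -1.5, "ax": 0, "ay": 0, "az": 0},
    {"x": -4.4, "y": -2.5, "z": -2.6, "ax": 0, "ay": 0, "az": 0},
    {"x": -5.2, "y": -3.5, "z": -3.7, "ax": 0, "ay": 0, "az": 0},
  ],
  hand=1,
)

```text
time: 0.77
tool_pos: [0.3072, -0.4529, 0.3607]
tool_rot: [0.152, 0.691, 0.15, -0.691]
contact_force: [0.3, -0.3, 0.5]
gripper_width: 0.998
```

Emit:
drive_tool(
  series=[
    {"x": 0, "y": -1.1, "z": -1.2, "ax": 0, "ay": 0, "az": 0},
    {"x": 0, "y": -2.2, "z": -2.4, "ax": 0, "ay": 0, "az": 0},
    {"x": 0, "y": -3.3, "z": -3.6, "ax": 0, "ay": 0, "az": 0},
    {"x": 0, "y": -4.4, "z": -4.8, "ax": 0, "ay": 0, "az": 0},
    {"x": 0, "y": -5.5, "z": -6.0, "ax": 0, "ay": 0, "az": 0},
  ],
)

```text
time: 1.18
tool_pos: [0.3861, -0.2642, 0.359]
tool_rot: [0.151, 0.691, 0.151, -0.691]
contact_force: [0.4, 0.3, 0.3]
gripper_width: 0.995
```

Emit:
drive_tool(
  series=[
    {"x": 0, "y": -1.1, "z": -1.2, "ax": 0, "ay": 0, "az": 0},
    {"x": 0, "y": -2.2, "z": -2.4, "ax": 0, "ay": 0, "az": 0},
    {"x": 0, "y": -3.3, "z": -3.6, "ax": 0, "ay": 0, "az": 0},
    {"x": 0, "y": -4.4, "z": -4.8, "ax": 0, "ay": 0, "az": 0},
    {"x": 0, "y": -5.5, "z": -6.0, "ax": 0, "ay": 0, "az": 0},
  ],
)

```text
time: 1.6
tool_pos: [0.4648, -0.0764, 0.3591]
tool_rot: [0.152, 0.691, 0.151, -0.69]
contact_force: [0.8, -0.5, -0.5]
gripper_width: 1.001
```

Emit:
drive_tool(
  series=[
    {"x": 0, "y": -0.5, "z": -0.5, "ax": 1, "ay": 0, "az": 0},
    {"x": 0, "y": -1.2, "z": -1.2, "ax": 2, "ay": 0, "az": 0},
    {"x": 0, "y": -2.0, "z": -2.0, "ax": 3, "ay": 0, "az": 0},
    {"x": 0, "y": -2.8, "z": -2.8, "ax": 4.1, "ay": 0, "az": 0},
    {"x": 0, "y": -2.8, "z": -2.8, "ax": 4.1, "ay": 0, "az": 0},
  ],
)

```text
time: 2.02
tool_pos: [0.4995, 0.018, 0.3586]
tool_rot: [0.026, 0.707, 0.028, -0.707]
contact_force: [-0.7, 0.0, -0.0]
gripper_width: 1.0
```

Run:
```python
from h import *
from plant import cams
goal([.5448,.119,.35],down(-1))
f=cams.grab_frame("wrist");cv2.imwrite("pics/w1.png",f["img"]);np.savez("pics/w1.npz",**f)
f=cams.grab_frame("side");cv2.imwrite("pics/s1.png",cv2.resize(f["img"][170:330,180:380],None,fx=4,fy=4,interpolation=2))
```

```text
t 2.02 tcp [0.4995 0.018  0.3586] d [ 0.35 -3.89 -2.11] rv [ 0.04 -0.    0.02] F [-0.7  0.  -0. ] q [-0.11 -0.29  1.72  0.    1.71  1.38]
```

View pics/w1.png

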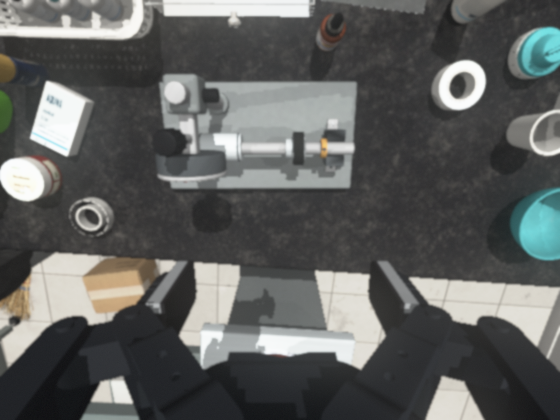

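View pics/s1.png

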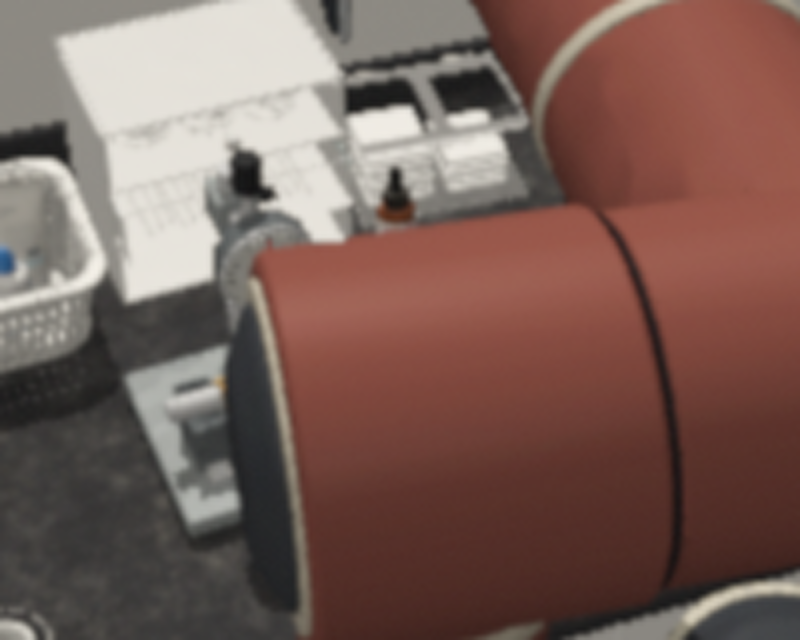

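Run:
```python
from h import *
f=dict(np.load("pics/w1.npz"))
a=f["img"][60:220,130:370];cv2.imwrite("pics/w1z.png",cv2.resize(a,None,fx=3.3,fy=3.3,interpolation=2))
print(proj(f,[.5448,.119,.264]),proj(f,[.5448,.119,.234]))
def st(p): return O+RS@np.array(p)
for n,p in dict(wheeltop=(0,-.06,.086),wr=(0,-.068,.086),shR=(0,-.14,.071),RR=(.1,-.15,.02)).items(): print(n,proj(f,st(p)).round(1))
for px in [(357,83),(351,189),(171,189)]: print((RS.T@(onz(f,px,.02)-O)).round(4))
```

```text
[158.94088445 148.02265851] [172.47825162 144.79641104]
wheeltop [298.8 152.4]
wr [304.6 152.4]
shR [354.  151.5]
RR [357.8  80.4]
[ 0.0964 -0.1491  0.02  ]
[-0.0671 -0.1519  0.02  ]
[-0.0682  0.1485  0.02  ]
```

View pics/w1z.png

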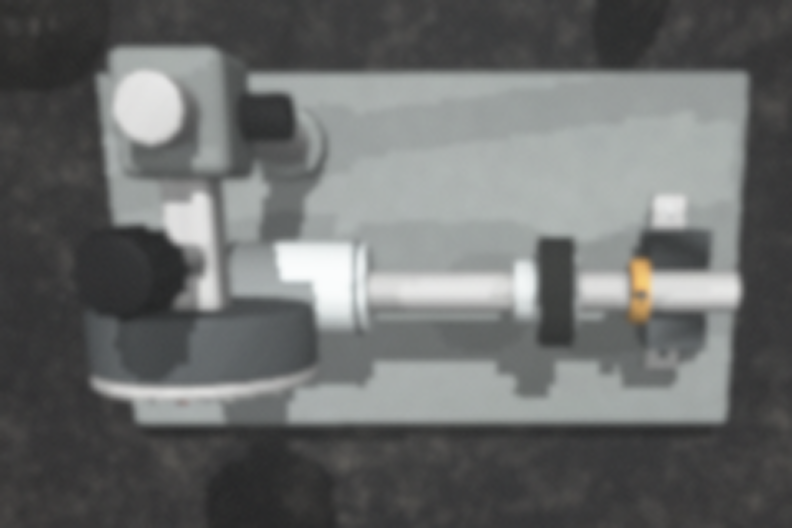

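Run:
```python
from h import *
from plant import cams
f=dict(np.load("pics/w1.npz"))
S=cams.grab_frame("side");T=cams.grab_frame("top")
for z in(.258,.264): print(onz(f,(164.3,142.4),z))
s=lambda x,y:(200+x/5-.4,190+y/5-.4); t=lambda x,y:(200+x/6-.4,185+y/6-.4)
X=tri([(S,s(208,96)),(T,t(257,160)),(f,(164.3,142.4))]);print(X,proj(S,X)-s(208,96),proj(T,X)-t(257,160),proj(f,X)-(164.3,142.4))
X=tri([(S,s(208,96)),(f,(164.3,142.4))]);print(X)
print("wheel",onz(f,(298.5,147.9),.086), "shaft R end",onz(f,(353.5,147.5),.071),"shaft mid",onz(f,(265,148),.071),"drum R top edge",onz(f,(240,147),.082))
```

```text
[0.54886198 0.11691234 0.258     ]
[0.54949335 0.11460197 0.264     ]
[0.54877281 0.11835128 0.25470241] [ 0.22278362 -0.05343083] [-0.12796645  0.09141708] [-0.22110049 -0.33831175]
[0.54864634 0.11862936 0.25454008]
wheel [ 0.53746847 -0.00155686  0.086     ] shaft R end [ 0.54270799 -0.08082938  0.071     ] shaft mid [0.53232429 0.04534996 0.071     ] drum R top edge [0.53210461 0.07962357 0.082     ]
```

```bash
sed -i 's/^YAW=.*/YAW=.07; O=np.array([.5333,.0583,0.])/' h.py
python3 - <<'E'
from h import *
goal([.550,.119,.30],down(-1))
E
```

```text
t 2.22 tcp [0.4986 0.0139 0.3588] d [ 2.35 -4.04 -2.36] rv [ 0.05  0.   -0.  ] F [ 0.1 -0.6 -0.1] q [-0.12 -0.3   1.72 -0.    1.71  1.38]
```

Emit:
drive_tool(
  series=[
    {"x": 0, "y": -1.0, "z": -0.6, "ax": 0, "ay": 0, "az": 0},
    {"x": 0, "y": -2.2, "z": -1.3, "ax": 0, "ay": 0, "az": 0},
    {"x": 0.6, "y": -3.4, "z": -2.0, "ax": 0, "ay": 0, "az": 0},
    {"x": 1.6, "y": -4.05, "z": -2.36, "ax": 0, "ay": 0, "az": 0},
    {"x": 2.35, "y": -4.05, "z": -2.36, "ax": 0.05, "ay": 0, "az": 0},
  ],
  hand=1,
)

```text
time: 2.63
tool_pos: [0.5509, 0.1213, 0.2988]
tool_rot: [0.025, 0.707, 0.026, -0.707]
contact_force: [-0.4, -0.4, -0.7]
gripper_width: 0.998
```

Run:
```python
from h import *
from plant import cams
goal([.550,.119,.23],down(-1))
f=cams.grab_frame("wrist");cv2.imwrite("pics/w2.png",f["img"]);np.savez("pics/w2.npz",**f)
f=cams.grab_frame("side");cv2.imwrite("pics/s2.png",cv2.resize(f["img"][170:330,180:380],None,fx=4,fy=4,interpolation=2))
f=cams.grab_frame("top");cv2.imwrite("pics/t2.png",cv2.resize(f["img"][170:330,180:380],None,fx=4,fy=4,interpolation=2))
```

```text
t 2.63 tcp [0.5509 0.1213 0.2988] d [2.75 0.09 0.04] rv [ 0.02 -0.    0.01] F [-0.4 -0.4 -0.7] q [ 0.08 -0.12  1.67  0.    1.59  1.58]
```

View pics/w2.png

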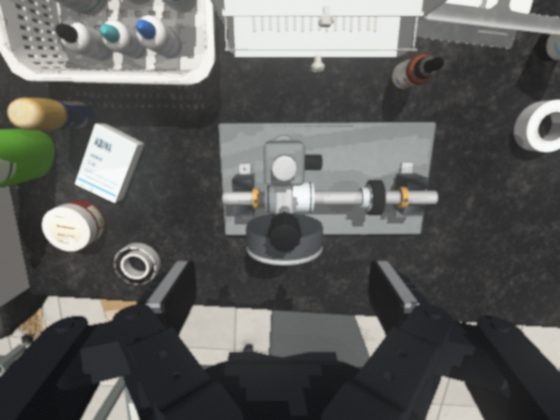

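View pics/s2.png

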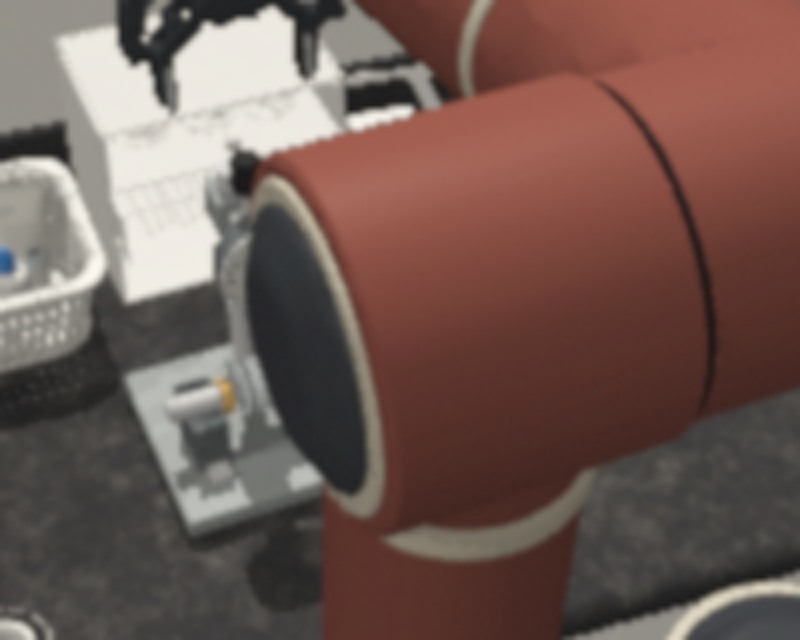

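View pics/t2.png

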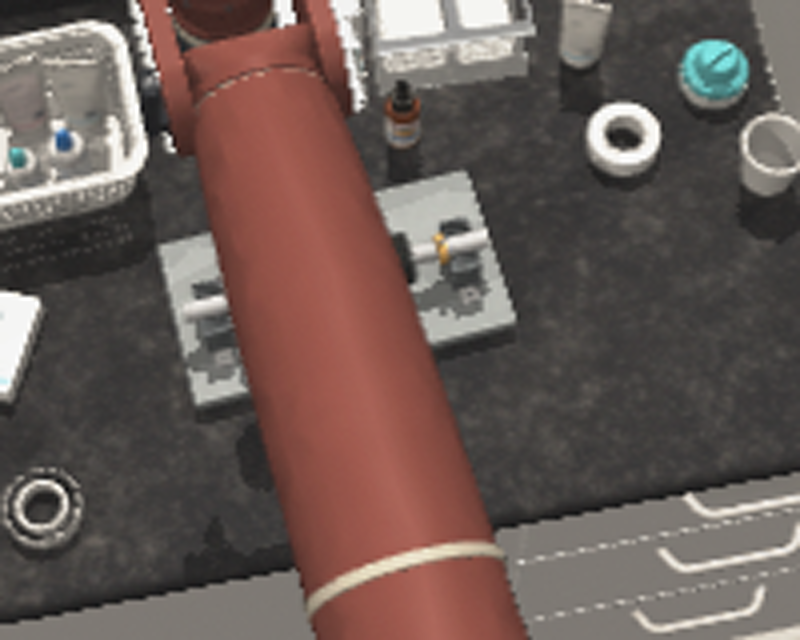

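Run:
```python
from h import *
f=dict(np.load("pics/w2.npz"))
a=f["img"][110:280,200:450];cv2.imwrite("pics/w2z.png",cv2.resize(a,None,fx=3.2,fy=3.2,interpolation=2))
def st(p): return O+RS@np.array(p)
for n,p in dict(knobtop=(.022,.06,.258),knobmid=(.022,.06,.243),wheeltop=(0,-.06,.086),shR=(0,-.14,.071),shL=(0,.14,.071)).items(): print(n,proj(f,st(p)).round(1),((proj(f,st(p))-[200,110])*3.2).round(0))
```

```text
knobtop [284.2 236.4] [269. 404.]
knobmid [284.1 228.4] [269. 379.]
wheeltop [379.6 200.3] [575. 289.]
shR [437.8 197.4] [761. 280.]
shL [221.4 196.9] [ 69. 278.]
```

View pics/w2z.png

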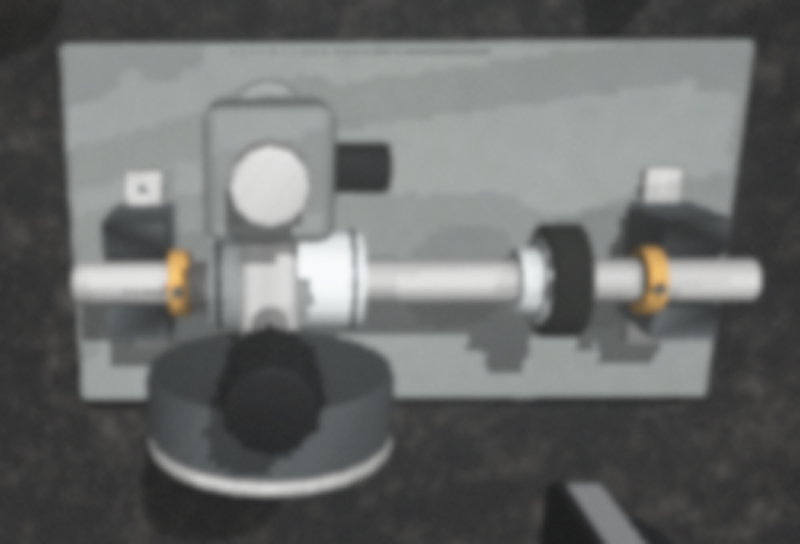

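Emit:
drive_tool(
  series=[
    {"x": 1.2, "y": 0.05, "z": 0.0, "ax": 0, "ay": 0, "az": 0},
    {"x": 2.2, "y": 0.05, "z": 0.0, "ax": 0, "ay": 0, "az": 0},
    {"x": 2.55, "y": 0.05, "z": 0.0, "ax": 0, "ay": 0, "az": 0},
    {"x": 2.55, "y": 0.05, "z": 0, "ax": 0, "ay": 0, "az": 0},
  ],
  hand=1,
)

```text
time: 3.12
tool_pos: [0.5493, 0.1174, 0.2349]
tool_rot: [-0.024, -0.706, -0.024, 0.708]
contact_force: [0.7, -0.7, -0.9]
gripper_width: 1.0
```

Emit:
drive_tool(
  series=[
    {"x": 0, "y": 0, "z": 0, "ax": 0, "ay": 0, "az": 0},
    {"x": 0, "y": 0, "z": 0, "ax": 0, "ay": 0, "az": 0},
    {"x": 0, "y": 0, "z": 0, "ax": 0, "ay": 0, "az": 0},
    {"x": 0, "y": 0, "z": 0, "ax": 0, "ay": 0, "az": 0},
    {"x": 0, "y": 0, "z": 0, "ax": 0, "ay": 0, "az": 0},
  ],
  hand=0,
)

```text
time: 3.53
tool_pos: [0.5508, 0.1186, 0.2376]
tool_rot: [0.025, 0.707, 0.025, -0.706]
contact_force: [-0.6, -0.1, 0.3]
gripper_width: 0.297
```

Run:
```python
from h import *
from plant import cams
goal([.550,.119,.23],down(-1))
f=cams.grab_frame("wrist");cv2.imwrite("pics/w3.png",f["img"]);np.savez("pics/w3.npz",**f)
```

```text
t 3.53 tcp [0.5508 0.1186 0.2376] d [ 0.3  -0.02  0.03] rv [-0.   -0.02  0.  ] F [-0.6 -0.1  0.3] q [ 0.08 -0.1   1.75 -0.    1.49  1.58]
```

View pics/w3.png

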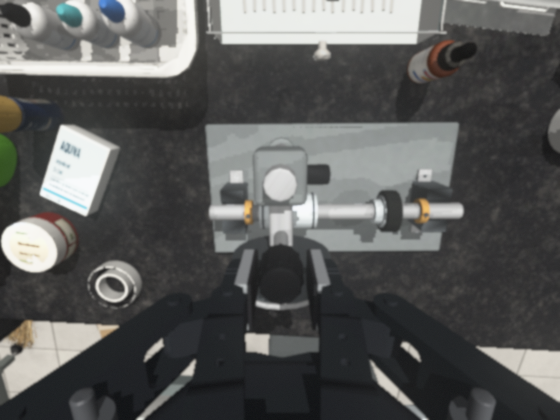

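Emit:
drive_tool(
  series=[
    {"x": 0, "y": 0, "z": 0, "ax": 0, "ay": 0, "az": 0},
    {"x": 0.1, "y": 0, "z": 0, "ax": 0, "ay": 0, "az": 0},
    {"x": 0.25, "y": 0, "z": 0, "ax": 0, "ay": 0, "az": 0},
    {"x": 0.4, "y": 0, "z": 0, "ax": 0, "ay": 0, "az": 0},
    {"x": 0.55, "y": 0, "z": 0, "ax": 0, "ay": 0, "az": 0},
  ],
  hand=0,
)

```text
time: 4.0
tool_pos: [0.5507, 0.1195, 0.2242]
tool_rot: [0.024, 0.707, 0.025, -0.706]
contact_force: [-2.0, 3.3, 6.8]
gripper_width: 0.234
```

Emit:
drive_tool(
  series=[
    {"x": 0.15, "y": 0, "z": 0, "ax": 0, "ay": 0, "az": 0},
    {"x": 0.3, "y": 0, "z": 0, "ax": 0, "ay": 0, "az": 0},
    {"x": 0.45, "y": 0, "z": 0, "ax": 0, "ay": 0, "az": 0},
    {"x": 0.6, "y": 0, "z": 0, "ax": 0, "ay": 0, "az": 0},
    {"x": 0.6, "y": 0, "z": 0, "ax": 0, "ay": 0, "az": 0},
  ],
)

```text
time: 4.42
tool_pos: [0.5507, 0.1195, 0.2086]
tool_rot: [0.024, 0.707, 0.025, -0.706]
contact_force: [-1.4, 4.6, 2.7]
gripper_width: 0.229
```

Run:
```python
from h import *
from plant import cams
goal([.550,.119,.205],down(-1))
f=cams.grab_frame("wrist");cv2.imwrite("pics/w4.png",f["img"]);np.savez("pics/w4.npz",**f)
f=cams.grab_frame("side");cv2.imwrite("pics/s4.png",cv2.resize(f["img"][170:330,180:380],None,fx=4,fy=4,interpolation=2))
```

```text
t 4.42 tcp [0.5507 0.1195 0.2086] d [0.14 0.02 0.03] rv [ 0.   -0.02  0.02] F [-1.4  4.6  2.7] q [ 0.08 -0.08  1.78  0.    1.44  1.58]
```

View pics/w4.png

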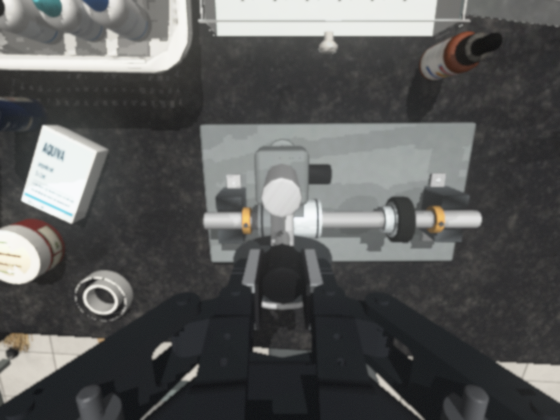

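View pics/s4.png

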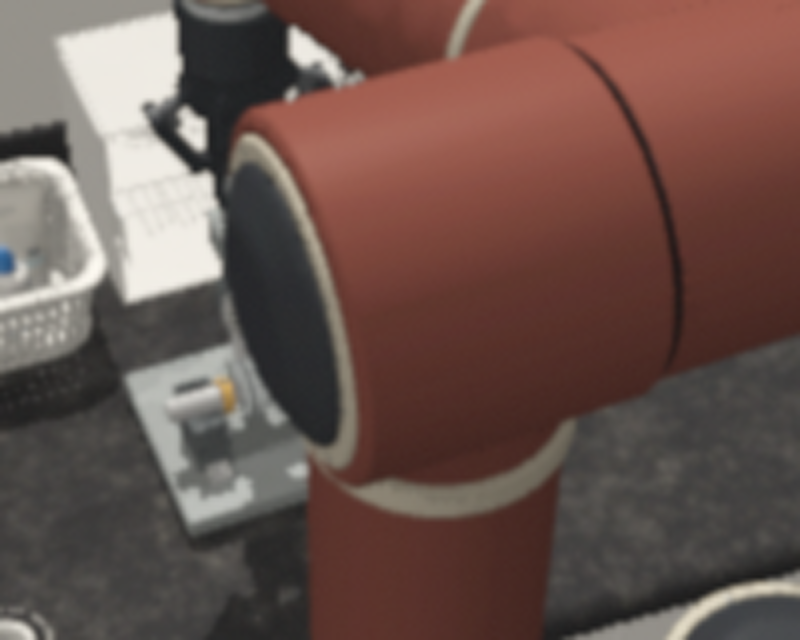

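Emit:
drive_tool(
  series=[
    {"x": 0, "y": 0, "z": 0, "ax": 0, "ay": 0, "az": 0},
    {"x": 0, "y": 0, "z": 0, "ax": 0, "ay": 0, "az": 0},
    {"x": 0, "y": 0, "z": 0, "ax": 0, "ay": 0, "az": 0},
    {"x": -0.6, "y": 0, "z": 0, "ax": 0, "ay": 0, "az": 0},
    {"x": -2.0, "y": 0, "z": 0, "ax": 0, "ay": 0, "az": 0},
  ],
  hand=1,
)

```text
time: 4.93
tool_pos: [0.547, 0.1177, 0.2511]
tool_rot: [-0.025, -0.702, -0.024, 0.711]
contact_force: [1.1, -0.0, -0.4]
gripper_width: 0.919
```

Emit:
drive_tool(
  series=[
    {"x": -1.5, "y": 0, "z": 0, "ax": 0, "ay": 0, "az": 0},
    {"x": -2.0, "y": 1.2, "z": 0, "ax": 0, "ay": 0, "az": 0},
    {"x": -2.0, "y": 2.7, "z": 0, "ax": 0, "ay": 0, "az": 0},
    {"x": -2.0, "y": 4.2, "z": 0, "ax": 0, "ay": 0, "az": 0},
    {"x": -2.0, "y": 5.7, "z": 0, "ax": 0, "ay": 0, "az": 0},
  ],
)

```text
time: 5.35
tool_pos: [0.56, -0.0254, 0.3077]
tool_rot: [0.025, 0.707, 0.024, -0.707]
contact_force: [-0.3, -0.3, 0.4]
gripper_width: 1.0
```

Run:
```python
from h import *
from plant import cams
goal([.537,-.0016,.12],down(-1))
f=cams.grab_frame("side");cv2.imwrite("pics/s5.png",cv2.resize(f["img"][170:330,180:380],None,fx=4,fy=4,interpolation=2))
f=cams.grab_frame("top");cv2.imwrite("pics/t5.png",cv2.resize(f["img"][170:330,180:380],None,fx=4,fy=4,interpolation=2))
```

```text
t 5.35 tcp [ 0.56   -0.0254  0.3077] d [ 7.51 -1.02  0.85] rv [ 0.   -0.   -0.01] F [-0.3 -0.3  0.4] q [-0.18 -0.14  1.67 -0.    1.61  1.32]
```

View pics/s5.png

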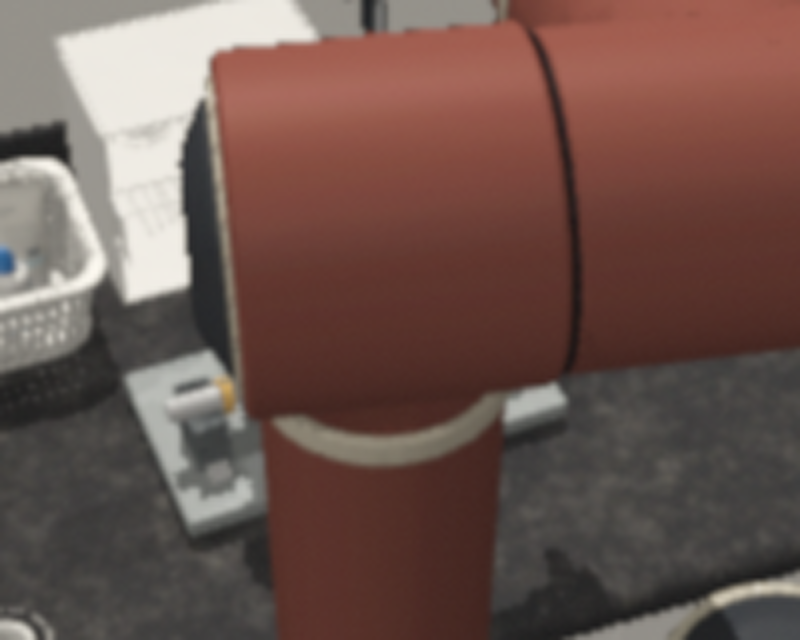

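View pics/t5.png

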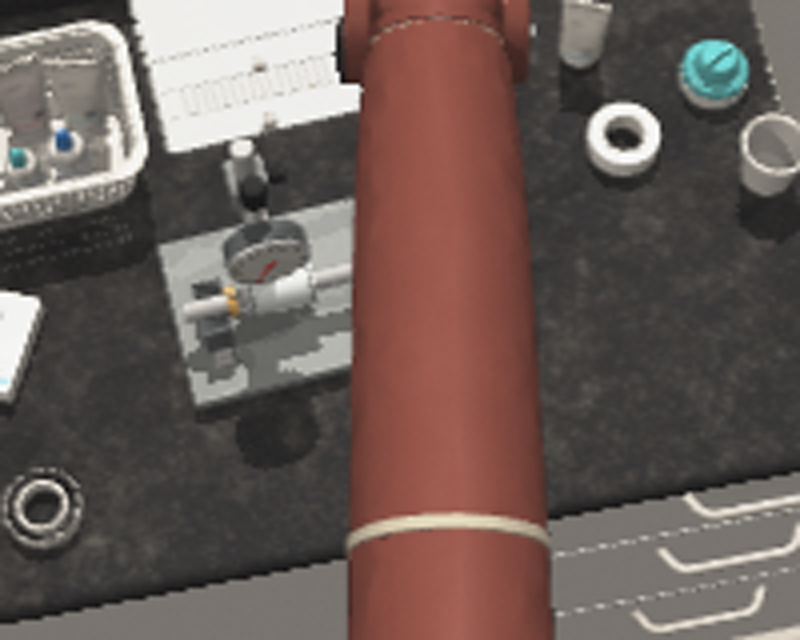

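```bash
cat >> h.py <<'E'
def rectify(f,c,half=.04,n=400):
    """front view of dial, c = dial centre in stand frame"""
    pts=[]
    for u,v in [(-half,half),(half,half),(half,-half),(-half,-half)]: # u right as seen from robot = -y stand
        pts.append(proj(f,O+RS@np.array([c[0],c[1]-u,c[2]+v])))
    H=cv2.getPerspectiveTransform(np.float32(pts),np.float32([[0,0],[n,0],[n,n],[0,n]]))
    return cv2.warpPerspective(f["img"],H,(n,n),flags=cv2.INTER_CUBIC)
E
python3 - <<'E'
from h import *
from plant import cams
f=cams.grab_frame("top");np.savez("pics/t5.npz",**f)
cv2.imwrite("pics/rect5.png",rectify(f,(-.019,.06,.162)))
goal([.537,-.0016,.12],down(-1))
E
```

```text
t 5.5 tcp [ 0.5599 -0.0262  0.3068] d [ 7.47 -1.05  0.84] rv [-0.06  0.02 -0.01] F [ 0.5  0.1 -0.2] q [-0.18 -0.13  1.67 -0.    1.61  1.33]
```

View pics/rect5.png

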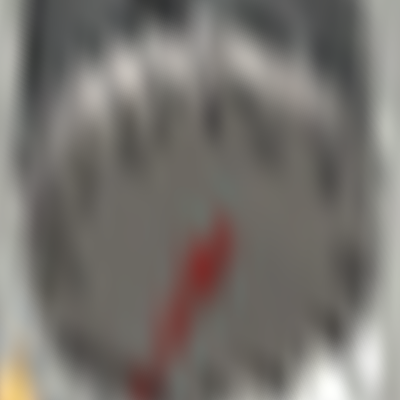

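Run:
```python
from h import *
from plant import cams
T=dict(np.load("pics/t5.npz"));S=cams.grab_frame("side")
T["img"]=cv2.imread("pics/top0.png");S["img"]=cv2.imread("pics/side0.png")
a=rectify(T,(-.019,.06,.190));b=rectify(S,(-.019,.06,.190))
cv2.imwrite("pics/rect0.png",np.hstack([a,b]))
```

```text
(no output)
```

View pics/rect0.png

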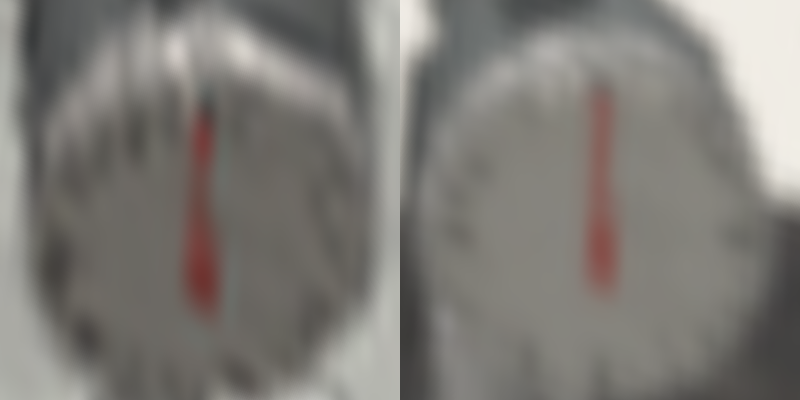

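```bash
cat >> h.py <<'E'
def unrect(f,c,p,half=.04,n=400):
    u=(p[0]/n*2-1)*half; v=(1-p[1]/n*2)*half
    return proj(f,O+RS@np.array([c[0],c[1]-u,c[2]+v]))
def red(im):
    b,g,r=[im[...,i].astype(float) for i in range(3)]
    return np.clip(r-np.maximum(b,g)-12,0,None)
def needle(f,c):
    w=red(rectify(f,c)); yy,xx=np.mgrid[0:400,0:400]-199.5
    m=np.hypot(xx,yy)<165; w=w*m
    lab=None
    # template fit: needle body line from -12mm to +28mm, centre free within few mm
    best=(-1,)
    k=cv2.GaussianBlur(w,(0,0),3)
    for dx in range(-15,16,3):
        for dy in range(-25,26,3):
            for a in np.arange(0,2*np.pi,np.pi/90):
                pass
    return w
E
python3 - <<'E'
from h import *
from plant import cams
T=dict(np.load("pics/t5.npz"));S=cams.grab_frame("side")
c0=(-.019,.06,.190)
X=tri([(T,unrect(T,c0,(203,252))),(S,unrect(S,c0,(203,232)))])
print("dial centre0 world",X,"stand",RS.T@(X-O))
X=tri([(T,unrect(T,c0,(203,110))),(S,unrect(S,c0,(202,85)))]);print("tip0 stand",RS.T@(X-O))
X=tri([(T,unrect(T,c0,(205,318))),(S,unrect(S,c0,(203,298)))]);print("tail0 stand",RS.T@(X-O))
E
```

```text
dial centre0 world [0.5071072  0.11658739 0.18615442] stand [-0.02205187  0.05997664  0.18615442]
tip0 stand [-0.02274209  0.06020248  0.21596836]
tail0 stand [-0.02179469  0.05972011  0.17266702]
```

```bash
python3 - <<'E'
s=open('h.py').read(); s=s[:s.index("def needle")]
s+='''
def tmpl(p,n=100,half=.04):
    a,dx,dy=p; s=n/(2*half); m=np.zeros((n,n),np.float32); d=np.array([np.sin(a),-np.cos(a)]); c=np.array([n/2+dx*s,n/2+dy*s])
    q=lambda r:tuple(int(v) for v in np.round((c+d*r*s)*16))
    cv2.line(m,q(-.012),q(.0285),1.,2,cv2.LINE_AA,4); cv2.circle(m,q(0),3*16,1.,-1,cv2.LINE_AA,4) if False else None
    return m
def needle(f,zc,sig=(1.5,3.)):
    """angle, score, offset mm"""
    w=cv2.resize(red(rectify(f,(-.0225,.06,zc))),(100,100),interpolation=cv2.INTER_AREA).astype(np.float32)
    def score(p):
        t=cv2.GaussianBlur(tmpl(p),(0,0),sigmaX=sig[0],sigmaY=sig[1]); return float((t*w).sum()/np.linalg.norm(t)/(np.linalg.norm(w)+1e-9))
    off=[(x,y) for x in(-.0015,0,.0015) for y in(-.004,-.002,0,.002,.004)]
    best=max(((score((a,x,y)),a,x,y) for a in np.arange(0,2*np.pi,.1) for x,y in off))
    from scipy.optimize import minimize
    r=minimize(lambda p:-score((p[0],p[1]/1000,p[2]/1000)),[best[1],best[2]*1e3,best[3]*1e3],method="Nelder-Mead",options=dict(initial_simplex=np.array([best[1],best[2]*1e3,best[3]*1e3])+np.array([[0,0,0],[.08,0,0],[0,.7,0],[0,0,1]])))
    # score of reversed
    rev=max(score((r.x[0]+np.pi,x,y)) for x,y in off)
    return round(float(r.x[0]),3),round(-r.fun,3),round(rev,3),r.x[1:].round(1)
'''
open('h.py','w').write(s)
E
python3 - <<'E'
from h import *
from plant import cams
T=dict(np.load("pics/t5.npz"));S=cams.grab_frame("side")
print(needle(T,.158)); T["img"]=cv2.imread("pics/top0.png");S["img"]=cv2.imread("pics/side0.png")
print(needle(T,.186),needle(S,.186))
E
```

```text
(3.614, np.float64(0.829), 0.615, array([-0.3,  2.7]))
(-0.028, np.float64(0.88), 0.637, array([-0.4,  0.9])) (0.013, np.float64(0.897), 0.7, array([-1.1,  0.2]))
```

Run:
```python
from h import *
goal([.550,.119,.26],down(-1)); goal([.550,.119,.208],down(-1))
```

```text
t 5.65 tcp [ 0.56   -0.0231  0.3071] d [ 1.88 -5.7  -0.  ] rv [0.   0.01 0.  ] F [-0.4  1.   0.7] q [-0.17 -0.13  1.67 -0.    1.61  1.33]
t 5.65 tcp [ 0.56   -0.0231  0.3071] d [ 3.96 -5.7  -0.  ] rv [0.   0.01 0.  ] F [-0.4  1.   0.7] q [-0.17 -0.13  1.67 -0.    1.61  1.33]
```

Emit:
drive_tool(
  series=[
    {"x": 0, "y": -1.5, "z": 0, "ax": 0, "ay": 0, "az": 0},
    {"x": 0, "y": -3.0, "z": 0, "ax": 0, "ay": 0, "az": 0},
    {"x": 0, "y": -4.5, "z": 0, "ax": 0, "ay": 0, "az": 0},
    {"x": 0.2, "y": -5.7, "z": 0, "ax": 0, "ay": 0, "az": 0},
    {"x": 1.2, "y": -5.7, "z": 0, "ax": 0, "ay": 0, "az": 0},
  ],
  hand=1,
)

```text
time: 6.07
tool_pos: [0.5514, 0.1248, 0.2825]
tool_rot: [0.026, 0.71, 0.028, -0.703]
contact_force: [0.6, 0.1, 0.7]
gripper_width: 1.001
```

Emit:
drive_tool(
  series=[
    {"x": 1.2, "y": 0, "z": 0, "ax": 0, "ay": 0, "az": 0},
    {"x": 2.2, "y": 0, "z": 0, "ax": 0, "ay": 0, "az": 0},
    {"x": 2.8, "y": 0, "z": 0, "ax": 0, "ay": 0, "az": 0},
    {"x": 2.8, "y": 0, "z": 0, "ax": 0, "ay": 0, "az": 0},
  ],
)

```text
time: 6.4
tool_pos: [0.5471, 0.1199, 0.2024]
tool_rot: [-0.026, -0.704, -0.025, 0.71]
contact_force: [0.3, -0.5, -1.1]
gripper_width: 1.0
```

Emit:
drive_tool(
  series=[
    {"x": 0, "y": 0, "z": 0, "ax": 0, "ay": 0, "az": 0},
    {"x": 0, "y": 0, "z": 0, "ax": 0, "ay": 0, "az": 0},
    {"x": 0, "y": 0, "z": 0, "ax": 0, "ay": 0, "az": 0},
    {"x": 0, "y": 0, "z": 0, "ax": 0, "ay": 0, "az": 0},
    {"x": 0, "y": 0, "z": 0, "ax": 0, "ay": 0, "az": 0},
  ],
  hand=0,
)

```text
time: 6.82
tool_pos: [0.5509, 0.1186, 0.209]
tool_rot: [0.025, 0.708, 0.025, -0.706]
contact_force: [0.1, 0.2, -0.5]
gripper_width: 0.303
```

Emit:
drive_tool(
  series=[
    {"x": 0, "y": 0, "z": 0, "ax": 0, "ay": 0, "az": 0},
    {"x": 0, "y": 0, "z": 0, "ax": 0, "ay": 0, "az": 0},
    {"x": -0.02, "y": 0, "z": 0, "ax": 0, "ay": 0, "az": 0},
    {"x": -0.04, "y": 0, "z": 0, "ax": 0, "ay": 0, "az": 0},
    {"x": -0.04, "y": 0, "z": 0, "ax": 0, "ay": 0, "az": 0},
  ],
)

```text
time: 7.23
tool_pos: [0.5508, 0.1195, 0.209]
tool_rot: [0.024, 0.707, 0.025, -0.706]
contact_force: [1.3, 5.0, 3.2]
gripper_width: 0.227
```

Run:
```python
from h import *
goal([.550,.119,.26],down(-1))
from plant import cams,sensors
z=[];F=[]
for i in range(6):
    f=cams.grab_frame("side"); s=sensors.state(); z.append(s["tool_pos"][2]);F.append(s["contact_force"])
print(np.round(z,4),np.mean(F,0))
```

```text
t 7.23 tcp [0.5508 0.1195 0.209 ] d [-2.04  0.01  0.03] rv [-0.   -0.02  0.02] F [1.3 5.  3.2] q [ 0.08 -0.08  1.78  0.    1.44  1.58]
[0.2091 0.2091 0.2091 0.2091 0.2091 0.2091] [1.44978838 5.53658796 1.98007748]
```

Emit:
drive_tool(
  series=[
    {"x": -0.02, "y": 0, "z": 0, "ax": 0, "ay": 0, "az": 0},
    {"x": -0.04, "y": 0, "z": 0, "ax": 0, "ay": 0, "az": 0},
    {"x": -0.04, "y": 0, "z": 0, "ax": 0, "ay": 0, "az": 0},
  ],
)

```text
time: 7.78
tool_pos: [0.5508, 0.1195, 0.2091]
tool_rot: [0.024, 0.707, 0.025, -0.706]
contact_force: [2.9, 5.7, -1.3]
gripper_width: 0.23
```

Run:
```python
from h import *
from plant import cams,sensors
z=[];F=[]
for i in range(3):
    f=cams.grab_frame("side"); s=sensors.state(); z.append(s["tool_pos"][2]);F.append(s["contact_force"])
print(np.round(z,5),np.mean(F,0))
```

```text
[0.20905 0.20906 0.20906] [ 3.39536519  5.89046479 -1.61969067]
```

Emit:
drive_tool(
  series=[
    {"x": -0.03, "y": 0, "z": 0, "ax": 0, "ay": 0, "az": 0},
    {"x": -0.06, "y": 0, "z": 0, "ax": 0, "ay": 0, "az": 0},
    {"x": -0.09, "y": 0, "z": 0, "ax": 0, "ay": 0, "az": 0},
    {"x": -0.11, "y": 0, "z": 0, "ax": 0, "ay": 0, "az": 0},
    {"x": -0.11, "y": 0, "z": 0, "ax": 0, "ay": 0, "az": 0},
  ],
)

```text
time: 8.35
tool_pos: [0.5508, 0.1195, 0.2094]
tool_rot: [0.024, 0.707, 0.025, -0.706]
contact_force: [8.6, 6.5, -10.7]
gripper_width: 0.228
```

Run:
```python
from h import *
from plant import cams,sensors
s=sensors.state(); print(s["tool_pos"],s["contact_force"])
```

```text
[0.55076405 0.11948921 0.20941426] [  8.63526191   6.45084337 -10.70681767]
```

Emit:
drive_tool(
  series=[
    {"x": -0.02, "y": 0, "z": 0, "ax": 0, "ay": 0, "az": 0},
    {"x": -0.02, "y": 0, "z": 0, "ax": 0, "ay": 0, "az": 0},
  ],
)

```text
time: 8.52
tool_pos: [0.5508, 0.1195, 0.2098]
tool_rot: [0.024, 0.707, 0.025, -0.706]
contact_force: [8.0, 6.0, -11.1]
gripper_width: 0.224
```

Emit:
drive_tool(
  series=[
    {"x": 0, "y": 0, "z": 0, "ax": 0, "ay": 0, "az": 0},
    {"x": 0.04, "y": 0, "z": 0, "ax": 0, "ay": 0, "az": 0},
    {"x": 0.08, "y": 0, "z": 0, "ax": 0, "ay": 0, "az": 0},
    {"x": 0.08, "y": 0, "z": 0, "ax": 0, "ay": 0, "az": 0},
  ],
)

```text
time: 8.85
tool_pos: [0.5508, 0.1195, 0.2097]
tool_rot: [0.024, 0.707, 0.025, -0.706]
contact_force: [5.0, 5.3, -3.3]
gripper_width: 0.227
```

Emit:
drive_tool(
  series=[
    {"x": 0, "y": 0, "z": 0, "ax": 0, "ay": 0, "az": 0},
    {"x": 0, "y": 0, "z": 0, "ax": 0, "ay": 0, "az": 0},
    {"x": 0, "y": 0, "z": 0, "ax": 0, "ay": 0, "az": 0},
    {"x": -0.6, "y": 0, "z": 0, "ax": 0, "ay": 0, "az": 0},
    {"x": -2.0, "y": 0, "z": 0, "ax": 0, "ay": 0, "az": 0},
  ],
  hand=1,
)

```text
time: 9.27
tool_pos: [0.5472, 0.1178, 0.2551]
tool_rot: [-0.025, -0.703, -0.024, 0.711]
contact_force: [-0.5, -0.4, -1.4]
gripper_width: 0.919
```

Emit:
drive_tool(
  series=[
    {"x": -1.2, "y": 0, "z": 0, "ax": 0, "ay": 0, "az": 0},
    {"x": -1.2, "y": 1.2, "z": 0, "ax": 0, "ay": 0, "az": 0},
    {"x": -1.2, "y": 2.7, "z": 0, "ax": 0, "ay": 0, "az": 0},
    {"x": -1.2, "y": 4.0, "z": 0, "ax": 0, "ay": 0, "az": 0},
    {"x": -1.2, "y": 4.9, "z": 0, "ax": 0, "ay": 0, "az": 0},
  ],
  hand=0,
)

```text
time: 9.68
tool_pos: [0.5587, -0.0064, 0.2912]
tool_rot: [0.025, 0.707, 0.023, -0.707]
contact_force: [0.2, 0.1, -0.6]
gripper_width: 0.251
```

Run:
```python
from h import *
from plant import cams
f=cams.grab_frame("top");cv2.imwrite("pics/t6.png",cv2.resize(f["img"][170:330,180:380],None,fx=4,fy=4,interpolation=2))
print(needle(f,.158))
w=cams.grab_frame("wrist");cv2.imwrite("pics/w6.png",w["img"]);np.savez("pics/w6.npz",**w)
print(O+RS@[0,-.06,.086]); goal(O+RS@[0,-.06,.11],down(-1))
```

```text
(3.396, np.float64(0.791), 0.579, array([0. , 3.2]))
[ 0.53749657 -0.00155306  0.086     ]
t 9.78 tcp [ 0.5587 -0.007   0.2908] d [ 7.23 -0.28  0.83] rv [-0.06  0.   -0.02] F [-0.3  0.8  0.2] q [-0.14 -0.13  1.7  -0.    1.58  1.36]
```

View pics/w6.png

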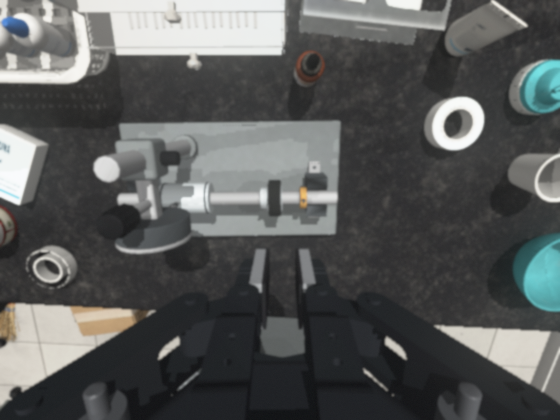

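View pics/t6.png

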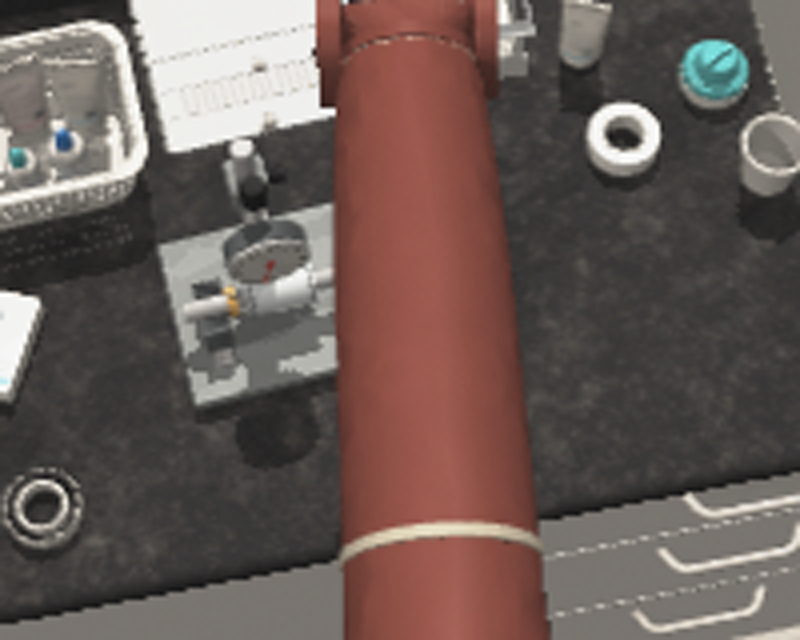

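Run:
```python
from h import *
goal(O+RS@[-.009,-.06,.096],down(-1))
```

```text
t 9.78 tcp [ 0.5587 -0.007   0.2908] d [ 7.79 -0.28  1.19] rv [-0.06  0.   -0.02] F [-0.3  0.8  0.2] q [-0.14 -0.13  1.7  -0.    1.58  1.36]
```

Emit:
drive_tool(
  series=[
    {"x": 0.8, "y": -0.28, "z": 0.6, "ax": 0, "ay": 0, "az": 0},
    {"x": 2.2, "y": -0.28, "z": 1.19, "ax": 0, "ay": 0, "az": 0},
    {"x": 3.7, "y": -0.28, "z": 1.19, "ax": 0, "ay": 0, "az": 0},
    {"x": 5.2, "y": -0.28, "z": 1.19, "ax": 0, "ay": 0, "az": 0},
    {"x": 6.4, "y": -0.28, "z": 1.19, "ax": 0, "ay": 0, "az": 0},
  ],
  hand=0,
)

```text
time: 10.2
tool_pos: [0.5271, 0.002, 0.1281]
tool_rot: [-0.025, -0.706, -0.025, 0.707]
contact_force: [-0.5, -0.8, -0.3]
gripper_width: 0.001
```

Emit:
drive_tool(
  series=[
    {"x": 0.8, "y": 0, "z": 0, "ax": 0, "ay": 0, "az": 0},
    {"x": 1.2, "y": 0, "z": 0, "ax": 0, "ay": 0, "az": 0},
    {"x": 1.2, "y": 0, "z": 0, "ax": 0, "ay": 0, "az": 0},
    {"x": 1.2, "y": 0, "z": 0, "ax": 0, "ay": 0, "az": 0},
  ],
)

```text
time: 10.53
tool_pos: [0.529, 0.0016, 0.1014]
tool_rot: [0.025, 0.707, 0.025, -0.707]
contact_force: [0.1, -0.1, -0.2]
gripper_width: -0.001
```

```bash
cat > look.py <<'E'
from h import *
from plant import cams,sensors
import sys
f=cams.grab_frame("top"); print("needle",needle(f,.158))
s=sensors.state(); print("t",round(s["time"],2),"stand tcp mm",((RS.T@(s["tool_pos"]-O))*1000).round(2),"F stand",(RS.T@s["contact_force"]).round(2),"grip",round(s["gripper_width"],3), "yaw",np.degrees(np.arctan2(*-rot(s["tool_rot"])[:2,2][::-1])).round(2))
if len(sys.argv)>1:
    w=cams.grab_frame("wrist");cv2.imwrite("pics/%s.png"%sys.argv[1],w["img"])
E
python3 look.py w7
```

```text
needle (3.392, np.float64(0.791), 0.588, array([-0.2,  4. ]))
t 10.58 stand tcp mm [ -7.46 -56.54 102.52] F stand [ 0.98 -0.71  0.76] grip -0.002 yaw 4.01
```

View pics/w7.png

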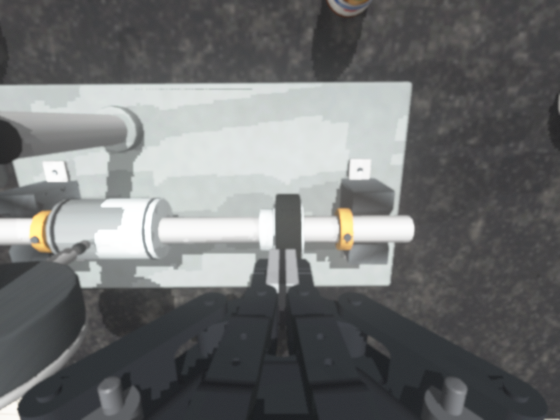

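Emit:
drive_tool(
  series=[
    {"x": 0.3, "y": 0.14, "z": 0.06, "ax": 0.05, "ay": 0, "az": 0},
    {"x": 0.5, "y": 0.14, "z": 0.06, "ax": 0, "ay": 0, "az": 0},
    {"x": 0.5, "y": 0.14, "z": 0.06, "ax": 0, "ay": 0, "az": 0},
    {"x": 0.5, "y": 0.14, "z": 0.06, "ax": 0, "ay": 0, "az": 0},
  ],
)

```text
time: 10.97
tool_pos: [0.5271, -0.0024, 0.088]
tool_rot: [-0.024, -0.706, -0.025, 0.707]
contact_force: [-0.2, -0.1, 0.3]
gripper_width: -0.003
```

```bash
python3 look.py
```

```text
needle (3.396, np.float64(0.789), 0.575, array([0. , 3.2]))
t 11.02 stand tcp mm [-10.26 -60.11  88.22] F stand [-0.34  0.55 -0.13] grip -0.001 yaw 3.98
```

Emit:
drive_tool(
  series=[
    {"x": 0.06, "y": 0, "z": 0, "ax": 0, "ay": 0, "az": 0},
    {"x": 0.1, "y": 0, "z": 0, "ax": 0, "ay": 0, "az": 0},
    {"x": 0.1, "y": 0, "z": 0, "ax": 0, "ay": 0, "az": 0},
  ],
)

```text
time: 11.27
tool_pos: [0.5276, -0.0023, 0.086]
tool_rot: [0.025, 0.707, 0.025, -0.707]
contact_force: [-0.6, 0.5, 0.0]
gripper_width: 0.001
```

```bash
python3 look.py
```

```text
needle (3.392, np.float64(0.79), 0.586, array([-0.2,  4. ]))
t 11.32 stand tcp mm [ -9.99 -60.07  85.93] F stand [ 0.68 -0.66 -0.58] grip -0.002 yaw 3.99
```

Emit:
drive_tool(
  series=[
    {"x": 0.03, "y": 0, "z": 0, "ax": 0, "ay": 0, "az": 0},
    {"x": 0.05, "y": 0, "z": 0, "ax": 0, "ay": 0, "az": 0},
    {"x": 0.05, "y": 0, "z": 0, "ax": 0, "ay": 0, "az": 0},
  ],
)

```text
time: 11.57
tool_pos: [0.528, -0.0023, 0.0858]
tool_rot: [0.025, 0.707, 0.025, -0.706]
contact_force: [-1.9, -0.1, 6.5]
gripper_width: -0.001
```

```bash
python3 look.py
```

```text
needle (3.367, np.float64(0.821), 0.61, array([0.1, 2.6]))
t 11.62 stand tcp mm [ -9.56 -60.09  85.8 ] F stand [-2.73  1.25  5.97] grip 0.0 yaw 4.0
```

Emit:
drive_tool(
  series=[
    {"x": -0.01, "y": 0, "z": -0.12, "ax": 0, "ay": 0, "az": 0},
    {"x": -0.01, "y": 0, "z": -0.24, "ax": 0, "ay": 0, "az": 0},
    {"x": -0.01, "y": 0, "z": -0.36, "ax": 0, "ay": 0, "az": 0},
    {"x": -0.01, "y": 0, "z": -0.48, "ax": 0, "ay": 0, "az": 0},
  ],
)

```text
time: 11.95
tool_pos: [0.5399, -0.0016, 0.0859]
tool_rot: [0.025, 0.707, 0.025, -0.706]
contact_force: [-2.0, 0.3, 5.3]
gripper_width: -0.001
```

```bash
python3 look.py
```

```text
needle (2.815, np.float64(0.844), 0.62, array([-1. ,  0.8]))
t 12.0 stand tcp mm [  3.02 -60.16  85.89] F stand [-0.5   0.17  4.02] grip 0.001 yaw 3.99
```

Emit:
drive_tool(
  series=[
    {"x": 0.01, "y": 0, "z": -0.15, "ax": 0, "ay": 0, "az": 0},
    {"x": 0.01, "y": 0, "z": -0.28, "ax": 0, "ay": 0, "az": 0},
    {"x": 0.015, "y": 0, "z": -0.4, "ax": 0, "ay": 0, "az": 0},
    {"x": 0.04, "y": 0, "z": -0.52, "ax": 0, "ay": 0, "az": 0},
  ],
)

```text
time: 12.33
tool_pos: [0.5525, -0.0006, 0.0837]
tool_rot: [0.025, 0.707, 0.025, -0.707]
contact_force: [-0.2, 0.3, 1.9]
gripper_width: -0.002
```

```bash
python3 look.py
```

```text
needle (2.39, np.float64(0.689), 0.485, array([1.6, 4.1]))
t 12.38 stand tcp mm [ 15.4  -60.05  83.52] F stand [ 0.89 -0.02  3.04] grip 0.002 yaw 3.99
```

Emit:
drive_tool(
  series=[
    {"x": -0.3, "y": 0, "z": 0.05, "ax": 0, "ay": 0, "az": 0},
    {"x": -0.4, "y": 0, "z": 0.6, "ax": 0, "ay": 0, "az": 0},
    {"x": -0.4, "y": 0, "z": 1.16, "ax": 0, "ay": 0, "az": 0},
    {"x": -0.15, "y": 0, "z": 1.16, "ax": 0, "ay": 0, "az": 0},
    {"x": -0.07, "y": 0, "z": 1.16, "ax": 0, "ay": 0, "az": 0},
  ],
)

```text
time: 12.8
tool_pos: [0.5226, -0.0025, 0.0849]
tool_rot: [-0.024, -0.706, -0.025, 0.707]
contact_force: [-5.3, 1.6, 13.1]
gripper_width: 0.001
```

Emit:
drive_tool(
  series=[
    {"x": 0.03, "y": 0, "z": -0.02, "ax": 0, "ay": 0, "az": 0},
    {"x": 0.04, "y": 0, "z": -0.1, "ax": 0, "ay": 0, "az": 0},
  ],
)

```text
time: 12.97
tool_pos: [0.5263, -0.0024, 0.0856]
tool_rot: [-0.025, -0.707, -0.025, 0.707]
contact_force: [-2.7, -0.3, 9.3]
gripper_width: -0.002
```

```bash
python3 look.py
```

```text
needle (2.348, np.float64(0.694), 0.497, array([1.9, 3.5]))
t 13.02 stand tcp mm [-10.39 -60.12  85.81] F stand [-1.65  0.19  6.2 ] grip -0.001 yaw 3.98
```

Emit:
drive_tool(
  series=[
    {"x": -0.01, "y": 0, "z": -0.14, "ax": 0, "ay": 0, "az": 0},
    {"x": -0.01, "y": 0, "z": -0.28, "ax": 0, "ay": 0, "az": 0},
    {"x": -0.01, "y": 0, "z": -0.42, "ax": 0, "ay": 0, "az": 0},
    {"x": -0.01, "y": 0, "z": -0.56, "ax": 0, "ay": 0, "az": 0},
  ],
)

```text
time: 13.35
tool_pos: [0.5409, -0.0015, 0.0858]
tool_rot: [0.025, 0.707, 0.025, -0.706]
contact_force: [-2.6, 0.5, 5.8]
gripper_width: 0.0
```

```bash
python3 look.py
```

```text
needle (2.076, np.float64(0.775), 0.527, array([1.4, 2.5]))
t 13.4 stand tcp mm [  4.1  -60.22  85.86] F stand [-1.48 -0.34  5.19] grip 0.003 yaw 3.99
```

Emit:
drive_tool(
  series=[
    {"x": 0.01, "y": 0, "z": -0.12, "ax": 0, "ay": 0, "az": 0},
    {"x": 0.02, "y": 0, "z": -0.24, "ax": 0, "ay": 0, "az": 0},
    {"x": 0.05, "y": 0, "z": -0.36, "ax": 0, "ay": 0, "az": 0},
    {"x": 0.09, "y": 0, "z": -0.46, "ax": 0, "ay": 0, "az": 0},
  ],
)

```text
time: 13.73
tool_pos: [0.5528, -0.0007, 0.0834]
tool_rot: [0.025, 0.707, 0.025, -0.706]
contact_force: [-0.3, 0.1, 5.8]
gripper_width: -0.002
```

```bash
python3 look.py
```

```text
needle (2.093, np.float64(0.771), 0.519, array([1.6, 2.2]))
t 13.78 stand tcp mm [ 15.61 -60.24  83.24] F stand [ 0.76 -0.37  5.19] grip 0.004 yaw 3.99
```

Emit:
drive_tool(
  series=[
    {"x": -0.3, "y": 0, "z": 0.03, "ax": 0, "ay": 0, "az": 0},
    {"x": -0.4, "y": 0, "z": 0.5, "ax": 0, "ay": 0, "az": 0},
    {"x": -0.35, "y": 0, "z": 1.05, "ax": 0, "ay": 0, "az": 0},
    {"x": -0.2, "y": 0, "z": 1.05, "ax": 0, "ay": 0, "az": 0},
    {"x": -0.16, "y": 0, "z": 1.05, "ax": 0, "ay": 0, "az": 0},
  ],
)

```text
time: 14.2
tool_pos: [0.5239, -0.0023, 0.0855]
tool_rot: [-0.024, -0.706, -0.025, 0.707]
contact_force: [-2.2, 0.8, 5.3]
gripper_width: 0.003
```

Emit:
drive_tool(
  series=[
    {"x": 0.02, "y": 0, "z": 0, "ax": 0, "ay": 0, "az": 0},
    {"x": 0.05, "y": 0, "z": 0, "ax": 0, "ay": 0, "az": 0},
    {"x": 0.07, "y": 0, "z": 0, "ax": 0, "ay": 0, "az": 0},
  ],
)

```text
time: 14.45
tool_pos: [0.5258, -0.0023, 0.0856]
tool_rot: [0.025, 0.707, 0.025, -0.707]
contact_force: [-3.5, 0.8, 7.4]
gripper_width: -0.004
```

```bash
python3 look.py
```

```text
needle (2.096, np.float64(0.785), 0.552, array([1.6, 2.7]))
t 14.5 stand tcp mm [-11.59 -59.97  85.68] F stand [-1.74  0.95  5.64] grip -0.004 yaw 3.99
```

Emit:
drive_tool(
  series=[
    {"x": -0.01, "y": 0, "z": -0.14, "ax": 0, "ay": 0, "az": 0},
    {"x": -0.01, "y": 0, "z": -0.28, "ax": 0, "ay": 0, "az": 0},
    {"x": -0.01, "y": 0, "z": -0.42, "ax": 0, "ay": 0, "az": 0},
    {"x": -0.01, "y": 0, "z": -0.56, "ax": 0, "ay": 0, "az": 0},
  ],
)

```text
time: 14.83
tool_pos: [0.5401, -0.0016, 0.0859]
tool_rot: [0.025, 0.707, 0.025, -0.706]
contact_force: [-1.7, -0.7, 5.8]
gripper_width: -0.001
```

```bash
python3 look.py
```

```text
needle (2.446, np.float64(0.7), 0.474, array([1.8, 3.6]))
t 14.88 stand tcp mm [  3.24 -60.25  85.89] F stand [-0.78  0.62  3.95] grip 0.002 yaw 3.99
```

Emit:
drive_tool(
  series=[
    {"x": 0.0, "y": 0, "z": -0.12, "ax": 0, "ay": 0, "az": 0},
    {"x": 0.02, "y": 0, "z": -0.24, "ax": 0, "ay": 0, "az": 0},
    {"x": 0.05, "y": 0, "z": -0.36, "ax": 0, "ay": 0, "az": 0},
    {"x": 0.09, "y": 0, "z": -0.48, "ax": 0, "ay": 0, "az": 0},
  ],
)

```text
time: 15.22
tool_pos: [0.5524, -0.0008, 0.0836]
tool_rot: [0.025, 0.707, 0.025, -0.706]
contact_force: [0.3, 0.7, 4.4]
gripper_width: -0.002
```

```bash
python3 look.py
```

```text
needle (2.922, np.float64(0.666), 0.499, array([-0. ,  4.2]))
t 15.27 stand tcp mm [ 15.29 -60.28  83.42] F stand [ 1.   -0.66  3.84] grip -0.004 yaw 3.99
```

Emit:
drive_tool(
  series=[
    {"x": -0.3, "y": 0, "z": 0.03, "ax": 0, "ay": 0, "az": 0},
    {"x": -0.4, "y": 0, "z": 0.5, "ax": 0, "ay": 0, "az": 0},
    {"x": -0.35, "y": 0, "z": 1.04, "ax": 0, "ay": 0, "az": 0},
    {"x": -0.22, "y": 0, "z": 1.04, "ax": 0, "ay": 0, "az": 0},
    {"x": -0.17, "y": 0, "z": 1.04, "ax": 0, "ay": 0, "az": 0},
  ],
)

```text
time: 15.68
tool_pos: [0.5243, -0.0024, 0.0862]
tool_rot: [-0.024, -0.706, -0.025, 0.707]
contact_force: [0.8, 0.3, -0.5]
gripper_width: 0.004
```

Emit:
drive_tool(
  series=[
    {"x": 0.03, "y": 0, "z": 0, "ax": 0, "ay": 0, "az": 0},
    {"x": 0.06, "y": 0, "z": 0, "ax": 0, "ay": 0, "az": 0},
    {"x": 0.08, "y": 0, "z": 0, "ax": 0, "ay": 0, "az": 0},
  ],
)

```text
time: 15.93
tool_pos: [0.5255, -0.0024, 0.0857]
tool_rot: [-0.025, -0.707, -0.025, 0.707]
contact_force: [-4.4, -0.4, 5.6]
gripper_width: 0.001
```

```bash
python3 look.py
```

```text
needle (2.935, np.float64(0.69), 0.534, array([-0.8,  0.9]))
t 15.98 stand tcp mm [-11.88 -60.01  85.72] F stand [-2.88 -0.12  5.28] grip -0.002 yaw 4.0
```

Emit:
drive_tool(
  series=[
    {"x": -0.01, "y": 0, "z": -0.14, "ax": 0, "ay": 0, "az": 0},
    {"x": -0.01, "y": 0, "z": -0.28, "ax": 0, "ay": 0, "az": 0},
    {"x": -0.01, "y": 0, "z": -0.42, "ax": 0, "ay": 0, "az": 0},
    {"x": -0.01, "y": 0, "z": -0.56, "ax": 0, "ay": 0, "az": 0},
  ],
)

```text
time: 16.32
tool_pos: [0.5398, -0.0014, 0.0858]
tool_rot: [0.025, 0.707, 0.025, -0.707]
contact_force: [-2.3, 0.7, 4.8]
gripper_width: -0.006
```

```bash
python3 look.py
```

```text
needle (3.518, np.float64(0.657), 0.488, array([-0.5,  2.6]))
t 16.37 stand tcp mm [  3.   -60.04  85.87] F stand [-1.73  0.58  2.33] grip 0.001 yaw 3.99
```

Emit:
drive_tool(
  series=[
    {"x": 0.0, "y": 0, "z": -0.12, "ax": 0, "ay": 0, "az": 0},
    {"x": 0.02, "y": 0, "z": -0.24, "ax": 0, "ay": 0, "az": 0},
    {"x": 0.05, "y": 0, "z": -0.36, "ax": 0, "ay": 0, "az": 0},
    {"x": 0.09, "y": 0, "z": -0.48, "ax": 0, "ay": 0, "az": 0},
  ],
)

```text
time: 16.7
tool_pos: [0.5522, -0.0005, 0.0837]
tool_rot: [0.025, 0.707, 0.025, -0.706]
contact_force: [-0.3, 0.5, 4.2]
gripper_width: -0.001
```

```bash
python3 look.py
```

```text
needle (3.896, np.float64(0.705), 0.521, array([0. , 1.9]))
t 16.75 stand tcp mm [ 15.12 -60.04  83.52] F stand [0.12 1.34 4.93] grip -0.003 yaw 3.99
```

Emit:
drive_tool(
  series=[
    {"x": -0.3, "y": 0, "z": 0.03, "ax": 0, "ay": 0, "az": 0},
    {"x": -0.4, "y": 0, "z": 0.5, "ax": 0, "ay": 0, "az": 0},
    {"x": -0.35, "y": 0, "z": 1.04, "ax": 0, "ay": 0, "az": 0},
    {"x": -0.22, "y": 0, "z": 1.04, "ax": 0, "ay": 0, "az": 0},
    {"x": -0.16, "y": 0, "z": 1.04, "ax": 0, "ay": 0, "az": 0},
  ],
)

```text
time: 17.17
tool_pos: [0.5244, -0.0025, 0.0863]
tool_rot: [-0.025, -0.706, -0.025, 0.707]
contact_force: [0.4, 0.3, 0.7]
gripper_width: -0.001
```

Emit:
drive_tool(
  series=[
    {"x": 0.03, "y": 0, "z": 0, "ax": 0, "ay": 0, "az": 0},
    {"x": 0.06, "y": 0, "z": 0, "ax": 0, "ay": 0, "az": 0},
    {"x": 0.08, "y": 0, "z": 0, "ax": 0, "ay": 0, "az": 0},
  ],
)

```text
time: 17.42
tool_pos: [0.5255, -0.0025, 0.0856]
tool_rot: [-0.025, -0.707, -0.025, 0.707]
contact_force: [-2.6, 0.3, 6.7]
gripper_width: -0.003
```

```bash
python3 look.py
```

```text
needle (3.935, np.float64(0.762), 0.592, array([-0.1,  2. ]))
t 17.47 stand tcp mm [-11.88 -60.06  85.72] F stand [-2.42  1.34  5.55] grip 0.002 yaw 4.0
```

Emit:
drive_tool(
  series=[
    {"x": -0.01, "y": 0, "z": -0.14, "ax": 0, "ay": 0, "az": 0},
    {"x": -0.01, "y": 0, "z": -0.28, "ax": 0, "ay": 0, "az": 0},
    {"x": -0.01, "y": 0, "z": -0.42, "ax": 0, "ay": 0, "az": 0},
    {"x": -0.01, "y": 0, "z": -0.56, "ax": 0, "ay": 0, "az": 0},
  ],
)

```text
time: 17.8
tool_pos: [0.5399, -0.0014, 0.0859]
tool_rot: [0.025, 0.707, 0.025, -0.706]
contact_force: [-3.4, 0.5, 4.8]
gripper_width: 0.003
```

```bash
python3 look.py
```

```text
needle (4.02, np.float64(0.806), 0.583, array([-0.4,  2.6]))
t 17.85 stand tcp mm [  3.04 -60.05  85.88] F stand [-0.81  1.6   3.59] grip 0.003 yaw 3.99
```

Emit:
drive_tool(
  series=[
    {"x": 0.0, "y": 0, "z": -0.12, "ax": 0, "ay": 0, "az": 0},
    {"x": 0.02, "y": 0, "z": -0.24, "ax": 0, "ay": 0, "az": 0},
    {"x": 0.05, "y": 0, "z": -0.36, "ax": 0, "ay": 0, "az": 0},
    {"x": 0.09, "y": 0, "z": -0.48, "ax": 0, "ay": 0, "az": 0},
  ],
)

```text
time: 18.18
tool_pos: [0.5522, -0.0005, 0.0837]
tool_rot: [0.025, 0.707, 0.025, -0.706]
contact_force: [0.1, 0.7, 3.3]
gripper_width: 0.005
```

```bash
python3 look.py
```

```text
needle (3.798, np.float64(0.715), 0.489, array([-1.4,  4.2]))
t 18.23 stand tcp mm [ 15.15 -60.06  83.5 ] F stand [1.26 0.61 4.69] grip -0.004 yaw 3.99
```

Run:
```python
import numpy as np
from scipy.optimize import least_squares
# cumulative mm
d=np.cumsum([0,12.6,12.7,14.5,11.9,14.8,12.4,14.9,12.4,14.9,12.4])
n=np.array([3.39,2.815,2.37,2.076,2.094,2.446,2.928,3.518,3.915,4.02,3.798])
for fr in (0,1):
    f=lambda p:p[0]+p[1]*np.cos(d/(p[3] if fr else 24)-p[2])-n
    r=least_squares(f,[3.1,1.,5.,24.]);print(r.x,f(r.x).round(3),"end",d[-1]/(r.x[3] if fr else 24)-r.x[2], "mm past", d[-1]-r.x[2]*(r.x[3] if fr else 24))
```

```text
[ 3.05054732  0.98279104  4.99333058 24.        ] [-0.067 -0.002 -0.006  0.01   0.018  0.008 -0.01  -0.009 -0.036  0.012
  0.08 ] end 0.5691694162754883 mm past 13.660065990611727
[ 3.03281323  0.988515    5.06046376 23.29934888] [-0.02   0.028 -0.002 -0.01  -0.006  0.     0.003  0.02  -0.016 -0.008
  0.01 ] end 0.6693100952087487 mm past 15.594489417399473
```

Emit:
drive_tool(
  series=[
    {"x": -0.05, "y": 0, "z": 0.14, "ax": 0, "ay": 0, "az": 0},
    {"x": -0.08, "y": 0, "z": 0.26, "ax": 0, "ay": 0, "az": 0},
    {"x": -0.09, "y": 0, "z": 0.38, "ax": 0, "ay": 0, "az": 0},
    {"x": -0.09, "y": 0, "z": 0.5, "ax": 0, "ay": 0, "az": 0},
  ],
)

```text
time: 18.57
tool_pos: [0.5387, -0.0016, 0.0859]
tool_rot: [0.025, 0.707, 0.025, -0.706]
contact_force: [2.5, 0.4, 4.7]
gripper_width: 0.004
```

```bash
python3 look.py
```

```text
needle (3.996, np.float64(0.811), 0.622, array([0. , 1.6]))
t 18.62 stand tcp mm [  0.69 -60.2   85.82] F stand [2.32 0.6  7.04] grip 0.003 yaw 3.99
```

Emit:
drive_tool(
  series=[
    {"x": 0, "y": 0, "z": 0.1, "ax": 0, "ay": 0, "az": 0},
    {"x": 0, "y": 0, "z": 0.1, "ax": 0, "ay": 0, "az": 0},
  ],
)

```text
time: 18.78
tool_pos: [0.5358, -0.0019, 0.0858]
tool_rot: [0.025, 0.707, 0.024, -0.707]
contact_force: [0.5, 0.2, 6.7]
gripper_width: -0.001
```

```bash
python3 look.py
```

```text
needle (3.996, np.float64(0.794), 0.621, array([-0.7,  2.4]))
t 18.83 stand tcp mm [ -1.72 -60.21  85.78] F stand [0.13 0.27 5.73] grip 0.001 yaw 3.98
```

Emit:
drive_tool(
  series=[
    {"x": -0.01, "y": 0, "z": 0.12, "ax": 0, "ay": 0, "az": 0},
    {"x": -0.01, "y": 0, "z": 0.24, "ax": 0, "ay": 0, "az": 0},
    {"x": -0.01, "y": 0, "z": 0.36, "ax": 0, "ay": 0, "az": 0},
    {"x": -0.01, "y": 0, "z": 0.36, "ax": 0, "ay": 0, "az": 0},
  ],
)

```text
time: 19.17
tool_pos: [0.5264, -0.0026, 0.0857]
tool_rot: [-0.025, -0.707, -0.024, 0.707]
contact_force: [1.4, -0.3, 6.1]
gripper_width: -0.002
```

```bash
python3 look.py
```

```text
needle (3.942, np.float64(0.814), 0.576, array([-1.2,  3.6]))
t 19.22 stand tcp mm [-11.12 -60.23  85.71] F stand [ 0.88 -0.28  6.88] grip -0.002 yaw 3.99
```

Emit:
drive_tool(
  series=[
    {"x": 0.0, "y": 0, "z": 0.1, "ax": 0, "ay": 0, "az": 0},
    {"x": 0.02, "y": 0, "z": 0.2, "ax": 0, "ay": 0, "az": 0},
    {"x": 0.04, "y": 0, "z": 0.28, "ax": 0, "ay": 0, "az": 0},
    {"x": 0.04, "y": 0, "z": 0.28, "ax": 0, "ay": 0, "az": 0},
  ],
)

```text
time: 19.55
tool_pos: [0.5188, -0.003, 0.0841]
tool_rot: [-0.025, -0.706, -0.025, 0.707]
contact_force: [-0.3, -0.9, 5.1]
gripper_width: -0.0
```

```bash
python3 look.py
```

```text
needle (3.693, np.float64(0.782), 0.552, array([-1.1,  4.3]))
t 19.6 stand tcp mm [-18.67 -60.12  84.14] F stand [-1.83 -0.15  5.79] grip -0.004 yaw 3.99
```

Run:
```python
import numpy as np
from scipy.optimize import least_squares
x=np.array([15.4,3.04,.69,-1.72,-11.12,-18.9]);n=np.array([3.798,4.02,3.996,3.996,3.942,3.693])
f=lambda p:p[0]+1.0*np.cos((x-p[1])/23.5)-n
r=least_squares(f,[3.,0]);print(r.x,f(r.x).round(3))
f=lambda p:p[0]+p[2]*np.cos((x-p[1])/23.5)-n
r=least_squares(f,[3.,0,1]);print(r.x,f(r.x).round(3))
```

```text
[ 3.01260692 -0.21624977] [ 0.002 -0.017  0.016  0.015 -0.035  0.02 ]
[ 2.98200904 -0.2757237   1.03398444] [-0.004 -0.014  0.019  0.018 -0.034  0.015]
```

Emit:
drive_tool(
  series=[
    {"x": -0.02, "y": 0, "z": -0.14, "ax": 0, "ay": 0, "az": 0},
    {"x": -0.04, "y": 0, "z": -0.28, "ax": 0, "ay": 0, "az": 0},
    {"x": -0.05, "y": 0, "z": -0.42, "ax": 0, "ay": 0, "az": 0},
    {"x": -0.05, "y": 0, "z": -0.58, "ax": 0, "ay": 0, "az": 0},
    {"x": -0.05, "y": 0, "z": -0.71, "ax": 0, "ay": 0, "az": 0},
  ],
)

```text
time: 20.02
tool_pos: [0.5367, -0.0016, 0.0858]
tool_rot: [-0.025, -0.706, -0.025, 0.708]
contact_force: [-3.1, -0.7, 8.8]
gripper_width: 0.003
```

Emit:
drive_tool(
  series=[
    {"x": 0, "y": 0, "z": 0, "ax": 0, "ay": 0, "az": 0},
    {"x": 0, "y": 0, "z": 0, "ax": 0, "ay": 0, "az": 0},
  ],
)

```text
time: 20.18
tool_pos: [0.5373, -0.0016, 0.0858]
tool_rot: [-0.025, -0.706, -0.025, 0.707]
contact_force: [0.2, -0.3, 7.6]
gripper_width: 0.002
```

```bash
python3 look.py
```

```text
needle (4.0, np.float64(0.817), 0.627, array([-0. ,  1.8]))
t 20.23 stand tcp mm [ -0.28 -60.01  85.79] F stand [-0.42 -1.04  6.74] grip -0.003 yaw 4.0
```

Emit:
drive_tool(
  series=[
    {"x": -0.03, "y": 0, "z": 0, "ax": 0, "ay": 0, "az": 0},
    {"x": -0.07, "y": 0, "z": 0, "ax": 0, "ay": 0, "az": 0},
    {"x": -0.3, "y": 0, "z": 0, "ax": 0, "ay": 0, "az": 0},
    {"x": -1.0, "y": 0, "z": 0, "ax": 0, "ay": 0, "az": 0},
    {"x": -2.0, "y": 0, "z": 0, "ax": 0, "ay": 0, "az": 0},
  ],
)

```text
time: 20.65
tool_pos: [0.5346, -0.0012, 0.1326]
tool_rot: [-0.024, -0.704, -0.025, 0.71]
contact_force: [0.4, 0.2, 0.2]
gripper_width: 0.003
```

Emit:
drive_tool(
  series=[
    {"x": -1.0, "y": 0, "z": 0, "ax": 0, "ay": 0, "az": 0},
    {"x": -2.2, "y": 0, "z": 0, "ax": 0, "ay": 0, "az": 0},
    {"x": -3.4, "y": 0.3, "z": 0, "ax": 0, "ay": 0, "az": 0},
    {"x": -4.4, "y": 1.3, "z": 0, "ax": 0, "ay": 0, "az": 0},
    {"x": -5.0, "y": 2.6, "z": 0, "ax": 0, "ay": 0, "az": 0},
  ],
)

```text
time: 21.07
tool_pos: [0.5426, -0.0658, 0.264]
tool_rot: [0.026, 0.708, 0.026, -0.706]
contact_force: [0.4, -0.5, -0.1]
gripper_width: -0.002
```

Emit:
drive_tool(
  series=[
    {"x": 0, "y": 1.2, "z": 0, "ax": 0, "ay": 0, "az": 0},
    {"x": 0, "y": 2.4, "z": 0, "ax": 0, "ay": 0, "az": 0},
    {"x": 0, "y": 3.0, "z": 0, "ax": 0, "ay": 0, "az": 0},
    {"x": 0, "y": 3.0, "z": 0, "ax": 0, "ay": 0, "az": 0},
  ],
)

```text
time: 21.4
tool_pos: [0.5468, -0.1436, 0.2598]
tool_rot: [-0.023, -0.706, -0.023, 0.707]
contact_force: [0.5, -0.7, -0.4]
gripper_width: 0.003
```

```bash
python3 look.py w9
python3 - <<'E'
from h import *
from plant import cams
f=cams.grab_frame("top");a=cv2.resize(f["img"][200:300,210:335],(750,600),interpolation=2);cv2.imwrite("pics/t9.png",a);cv2.imwrite("pics/r9.png",rectify(f,(-.0225,.06,.158)))
E
```

```text
needle (4.001, np.float64(0.795), 0.619, array([0.1, 1.7]))
t 21.45 stand tcp mm [  -0.48 -200.64  259.7 ] F stand [-0.53  0.84  0.74] grip -0.001 yaw 3.86
```

View pics/t9.png

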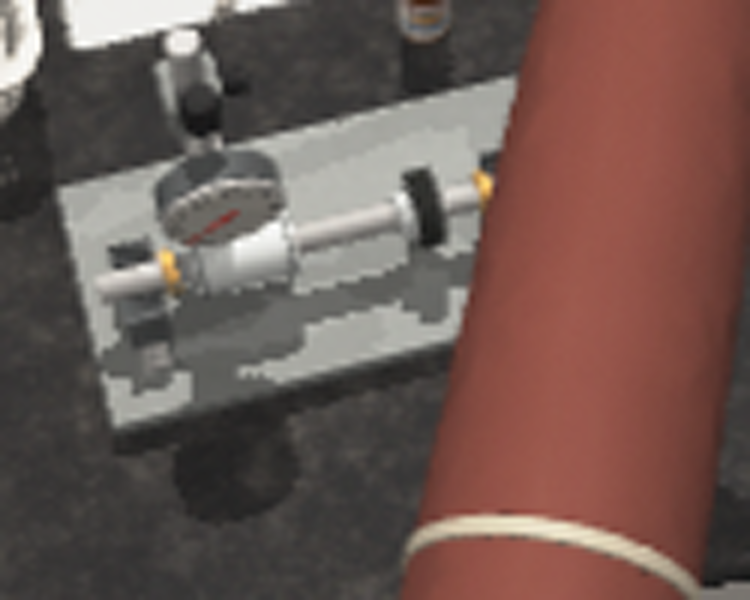

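View pics/w9.png

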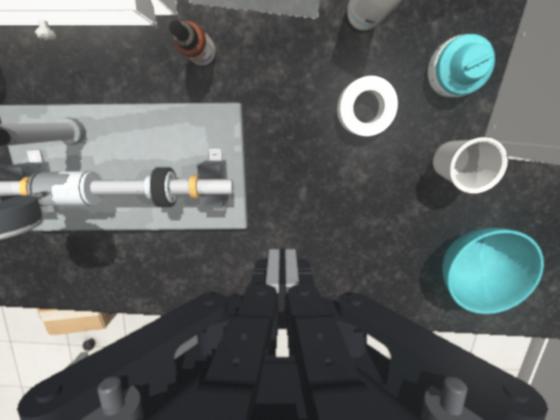

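The needle points down and to the left on the dial, at about (215,225) in the enlarged top view. It reads 4.00 rad, the same as before I let go, so the roller did not move. The roller still lies in both V-blocks, nothing else on the worktop has moved and the arm is clear. I'm handing the job in.

```bash
python3 -c "
from plant import workorder
print(workorder.job_done())"
```

```text
the job is handed in; nothing more can be done
None
```

The job is done and handed in after about 21.5 s of the 72 s. The drum's highest spot is under the plunger, ready to mark.

- **Indicator:** I lowered it by its black knob. The needle first stood at 3.61 rad, so I gripped the knob again and raised it slightly, leaving about 3.40 rad, close to half a turn.
- **Turning:** I rolled the tyre with the shut fingertips, mostly at 3 to 7 N. The highest force I read was about 13 N, a brief knock on one landing, below the 25 N limit. The needle's lowest reading was about 2.08 rad and its highest about 4.0 rad, well short of the end of travel.
- **High spot:** I went past the highest reading on both sides. Two fits put it at about -0.2 mm and -0.4 mm of fingertip position, and I stopped at -0.28 mm.
- **Last check:** After the arm let go and moved clear, the needle still read 4.00 rad. The roller lay in the V-blocks and nothing else had moved.

**Uncertainty:** The readings come from the top camera, where the dial is only about 20 pixels wide, so each is good to roughly 0.05 rad. The measured swing was about 1.95 rad, a little under the 2.1 rad stated. Near the top, single readings varied between 3.99 and 4.02 rad, so the high spot rests mainly on the fits and should be right within a few degrees.

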